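# Load a stick of staples into a frame stapler and latch its rail

### The job

The air stapler stands upside down in its cradle with its magazine rail drawn back: load the full-length stick of wide staples from the tray into the magazine, points up, then push the rail shut until you feel it latch, so that the follower holds the stick up against the nose. The bay is a little shorter than the stick, so go in tail end first, press the follower back with it and drop the front end in behind the nose plate. Be gentle: a glued stick snaps when it is forced, the rail must not be rammed, and the other sticks and the things on the bench stay where they are.

Things in the scene. Friction and masses are not known exactly. Their poses are not given: they have to be found in the camera images.
- stick_mid (a point): Middle (half-way along, across and up) of the full stick of staples: a bright steel U-section bar, 90 mm long (y), 12.8 mm wide (x), 32 mm tall (z up), about 75 g, standing on its crown with the points up in a low wooden tray. It is the same both ways round.
- tray: Wooden tray, 210 (x) x 135 (y) x 14 mm, fixed; origin at the centre of its underside, floor 5 mm up. In it stand, 65 mm apart along x in any order, the full stick, a half stick (48 mm long, same section) and a flat brad strip lying down (70 x 40 x 6 mm); the last two are not wanted.
- stapler: Air stapler upside down in a plywood cradle, fixed; origin under the cradle's centre. y runs along the magazine from nose (-y) to rear. At the nose end a steel nose plate, 26 mm wide and 12 mm thick, closes the channel and stands 190 mm above the bench (40 mm above the channel floor); a narrower guide is 5 mm farther out. Handle and cylinder lie below 120 mm.
- nose (a point): Point on the magazine's channel floor (150 mm above the bench), on its centre line, at the inner face of the nose plate. +y runs along the channel to the rear, z up. The channel is 16 mm wide inside; its walls, with flared lips, are 24 mm wide overall, 13 mm high and run from y = 0 to 128 mm. Seated, the stick stands on this floor with one end on the nose plate.
- follower_face (a point): Top edge, on the centre line, of the front face of the follower: an upright steel block in the channel, 14 mm wide, 14 mm long, from the floor to 31 mm above it. Fully forward it stands 22 mm ahead of the rail's front end: with the rail fully back that leaves 82 mm between nose plate and follower, for a stick of 90 mm.
- follower (a joint): Travel of the follower back into the rail, m: 0 fully forward, 0.098 to 0.110 with the full stick loaded and the rail shut. Its spring pushes it towards the nose with 4 N at 0, rising to 7.3 N at 0.110.
- rail_end (a point): Centre of the outer end face of the rail, 20 mm above the level of the channel floor: push here, towards the nose. It is 145 mm plus the value of joint rail from the nose plate. The face is 27 mm wide and reaches from 3 to 37 mm above the floor level. Behind it is free space; below it the latch plate on the gun reaches up to the floor level, 3 mm lower behind the rail.
- rail_front (a point): Middle of the top edge of the rail's front end. The rail is a steel cover sliding over the channel, 27 mm wide, 143 mm long; its top is 37.5 mm and its underside 35.5 mm above the channel floor.
- rail (a joint): How far the rail is drawn back, m: 0.102 fully back on its stop. It shuts on the latch plate, which is screwed on anywhere in a 12 mm slot, so shut reads 0 to 0.012. Friction 2 N: pressing the follower first sends the rail to its back stop. Closing squeezes the follower spring; a sprung pawl rides over the catch (some 13 N in all) and drops in 1 mm before the stop. Unlatched, the rail springs open.
There are look-alikes about, which are no part of the job. What is shaped like the part that bears stick_mid but blue or green is not meant.

How it is judged:
By the outcome, as a careful person would: the job done as asked, in the order asked, and still so for the second after the job is handed in, with the robot touching nothing.
It also fails if it takes over 56 s, if anything falls off the work surface, if the arm or the gripper's body presses on something with over 40 N, if the wrist force passes 120 N, or if a joint passes its speed limit or range.

### The arm

A 6-joint arm with a two-finger parallel gripper is mounted at the origin on the work surface. World frame = base frame: x ahead of the robot, y to its left, z up, the work surface at z = 0. Lengths are in m, angles in degrees, forces in N, time in s.
With the tool pointing down it reaches from about 0.4 to 0.825 m from the base axis. Payload 7 kg.
Tool frame: the origin (TCP) lies at the very end of the fingers, on their centre line; the grasp point (between the pads) lies 19 mm behind it (grasp_offset is the x of the grasp point in the tool frame, in m); x points along the fingers, y is the direction in which the jaws open and shut, and the axes are right-handed (so a half turn about x gives the same grasp; the last joint's range is limited). The gripper opens to 88 mm and grips with 3 to 60 N. Pads are 19 mm wide; open, the fingers measure 130 mm over their backs; the gripper's body (78 mm by 193 mm) begins 47 mm behind the grasp point.
Start: joints at [-48.696, 20.546, 0.682, 0, -70.136, -16.507], TCP at [0.283, -0.613, 0.227] pointing down, gripper open.
Joint ranges: [-176.03, 176.03], [-82.01, 121.73], [-58.28, 71.71], [-173.87, 95.51], [-174.79, -0.11], [-173.66, 173.66]. Speed limits (degrees/s): [136.94, 136.94, 172.46, 180, 180, 180].

### API

Orientations are given as [roll, pitch, yaw] about the fixed x, y, z axes, in that order (R = Rz(yaw) Ry(pitch) Rx(roll)).
In Python, from plant import get_obs, snapshot, close_job, grasp_offset gives the robot as it stands.
- The arm moves only by the tool carry_out, never from a script. Its argument "series" is a list that holds one entry, the list of rows, each a list of 6 numbers: the shift along the tool's x, y, z in mm, then the turn, a rotation vector about the tool's x, y, z in degrees. A call has 1 to 10 rows; each row is the pose to reach, as a shift and turn from the pose commanded when the call began, along the tool's axes at that moment; what a row does not reach only later rows make up. A row lasts 1/8 s, in which the tool goes at most 62.5 mm and 10.7 degrees, less where a joint would pass 70% of its speed; a pose out of reach is approached as far as the arm can. A call with a gripper value outside its range is refused whole. "hand" is the gripper's target within -1 to 1 (shut at 1, half-way at 0, fully open at -1), set as the call begins (left out, the last holds). The fingers move at their own pace and stop on an object; the grip force is fixed at half the most. Time passes only in rows, so rows that repeat a pose let the fingers close. It gives the time, the measured TCP pose, the force and the opening at its end, in the units of the state.
- get_obs(): the state, without advancing time (a new reading comes with each control period).
- snapshot(name): name is "scene" or "top"; returns a dict with "color" (420x560x3 uint8, red, green, blue), "fx", "fy", "cx", "cy" (pixels), "dist_coeffs" ([k1, k2, p1, p2, k3] as OpenCV has them; the pictures are not rectified), "eye" and "attitude" of the camera in the world. Camera axes: x right, y down, z forward; pixel columns grow to the right and rows downward; lengths in m; the calibration is good to about 2 mm. A picture is of the moment at which its call begins. There is no depth.
- close_job(): hands the job in, once; it reports no verdict.
The state is a dict: "clock": time; "joint_pos": joint angles; "qvel": joint speeds; "tau": joint torques, N m; "tool_pos": TCP position; "orientation": TCP orientation; "force": force on the tool from outside, world axes, zero at the start; "moment": the same for the moment, N m; "opening": finger opening in m.
Only numpy, scipy, OpenCV 4.12 (cv2) and the standard library are available. Lean on these libraries where they do the work, as an engineer would, in place of code of your own. Each camera call takes 0.05 s, during which the arm holds its last target.

## Working session

There is one attempt and no reset: what is moved stays moved. The work goes in short steps, Python scripts to look and compute and a tool call to move; the robot and the scene stay as the last step left them, time stands still between calls to the robot, and variables do not carry over. Pictures are saved under pics/ and viewed, and the job is handed in when it is done.

Besides the shell and the picture viewer there is one more tool, called after "Request:" in YAML: its name, and indented under it one key for each argument. carry_out: Moves the arm, as the interface text tells. Its arguments: {"type":"object","properties":{"series":{"type":"array","items":{"type":"array","items":{"type":"array","items":{"type":"number"}}}},"hand":{"type":"number"}},"required":["series"]}

```bash
ls; mkdir -p pics; python3 - <<'E'
from plant import get_obs, snapshot, grasp_offset
import cv2
print(get_obs(), grasp_offset)
for n in ("scene","top"):
    s=snapshot(n)
    cv2.imwrite(f"pics/{n}0.png",s["color"][:,:,::-1])
    print({k:v for k,v in s.items() if k!="color"})
E
```

```text
pics
{'clock': 0.0, 'joint_pos': array([-4.86960532e+01,  2.05919418e+01,  6.31387233e-01, -2.14062081e-02,
       -7.01366143e+01, -1.65069750e+01]), 'qvel': array([ 0.05647413, -0.05871492, -0.04812123,  0.07616677, -0.04950974,
        0.09946781]), 'tau': array([-8.23904193e-04, -5.82716775e+01,  2.93055171e+01,  6.99745104e+00,
        6.75518837e-03, -1.47328960e-04]), 'tool_pos': array([ 0.28285525, -0.61230392,  0.22559481]), 'orientation': array([ 94.80848346,  89.90076864, 119.59816481]), 'force': array([0.29788282, 0.12884952, 0.07530151]), 'moment': array([0.02131958, 0.10261296, 0.025779  ]), 'opening': 0.08730566062945339} -0.0188
{'fx': 389.33933237227706, 'fy': 389.33933237227706, 'cx': 280.77650387735434, 'cy': 199.00239839560115, 'dist_coeffs': array([-0.08873982,  0.        ,  0.        ,  0.        ,  0.        ]), 'eye': array([0.98664115, 0.18768839, 0.73300508]), 'attitude': array([-1.36898950e+02, -1.17748400e-01,  1.13593188e+02])}
{'fx': 396.67293297313586, 'fy': 396.67293297313586, 'cx': 274.5430807076363, 'cy': 217.99080489167355, 'dist_coeffs': array([0.01256155, 0.        , 0.        , 0.        , 0.        ]), 'eye': array([ 0.42533479, -0.0273344 ,  1.05372136]), 'attitude': array([-176.08194202,   -0.32362751,  -88.28335484])}
```

View pics/scene0.png

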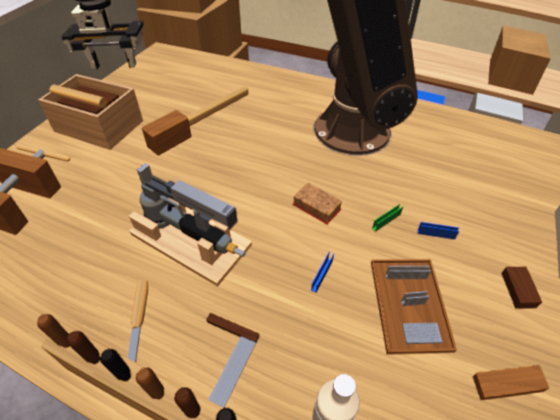

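View pics/top0.png

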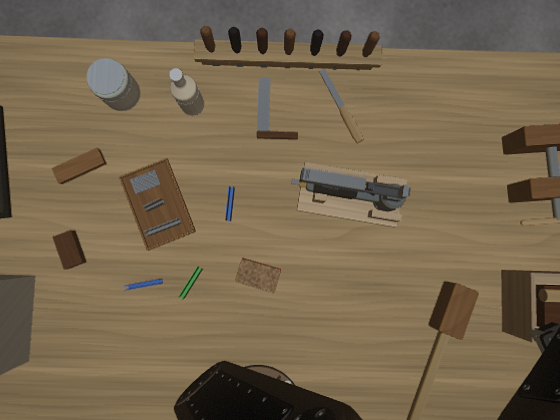

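The overview shows the stapler at about (190,225) in scene and (352,190) in top. The tray is at (412,305) in scene and (157,204) in top. In the tray I can see a long grey bar at scene (408,272), a short bar at (414,298), and a flat strip at (422,333). The blue and green bars lie outside the tray. Next I'll enlarge these areas.

```bash
cat > h.py <<'E'
import numpy as np, cv2
from scipy.spatial.transform import Rotation as R
from plant import get_obs, snapshot
def cam(s):
    K=np.array([[s['fx'],0,s['cx']],[0,s['fy'],s['cy']],[0,0,1]]); 
    return K,s['dist_coeffs'],s['eye'],R.from_euler('xyz',s['attitude'],degrees=True).as_matrix()
def ray(s,p):
    K,d,e,A=cam(s)
    n=cv2.undistortPoints(np.array([[p]],float),K,d)[0,0]
    return e,A@np.array([n[0],n[1],1])
def atz(s,p,z):
    e,v=ray(s,p); return e+v*(z-e[2])/v[2]
def tri(s1,p1,s2,p2):
    e1,v1=ray(s1,p1);e2,v2=ray(s2,p2)
    t=np.linalg.lstsq(np.c_[v1,-v2],e2-e1,rcond=None)[0]
    a=e1+t[0]*v1;b=e2+t[1]*v2
    return (a+b)/2,np.linalg.norm(a-b)
def proj(s,P):
    K,d,e,A=cam(s)
    P=np.atleast_2d(P)
    return cv2.projectPoints((P-e)@A,np.zeros(3),np.zeros(3),K,d)[0][:,0]
def crop(s,x0,y0,x1,y1,k,name,pts=None):
    im=s['color'][y0:y1,x0:x1,::-1]
    im=cv2.resize(im,None,fx=k,fy=k,interpolation=cv2.INTER_CUBIC)
    if pts is not None:
        for u,v in pts: cv2.circle(im,(int((u-x0+.5)*k),int((v-y0+.5)*k)),2,(0,0,255),-1)
    # ticks each 10px
    for u in range((x0//10+1)*10,x1,10):
        cv2.line(im,((u-x0)*k,0),((u-x0)*k,6),(0,255,255),1); cv2.putText(im,str(u),((u-x0)*k,18),0,.35,(0,255,255),1)
    for v in range((y0//10+1)*10,y1,10):
        cv2.line(im,(0,(v-y0)*k),(6,(v-y0)*k),(0,255,255),1); cv2.putText(im,str(v),(8,(v-y0)*k+4),0,.35,(0,255,255),1)
    cv2.imwrite('pics/'+name,im)
E
python3 - <<'E'
from h import *
import pickle
a=snapshot('scene');b=snapshot('top')
pickle.dump((a,b),open('s0.pkl','wb'))
crop(a,125,155,260,255,6,'sc_st.png'); crop(b,285,155,415,235,6,'tp_st.png')
crop(a,365,255,460,355,6,'sc_tr.png'); crop(b,115,150,200,255,6-1,'tp_tr.png')
E
```

```text
(no output)
```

View pics/sc_st.png

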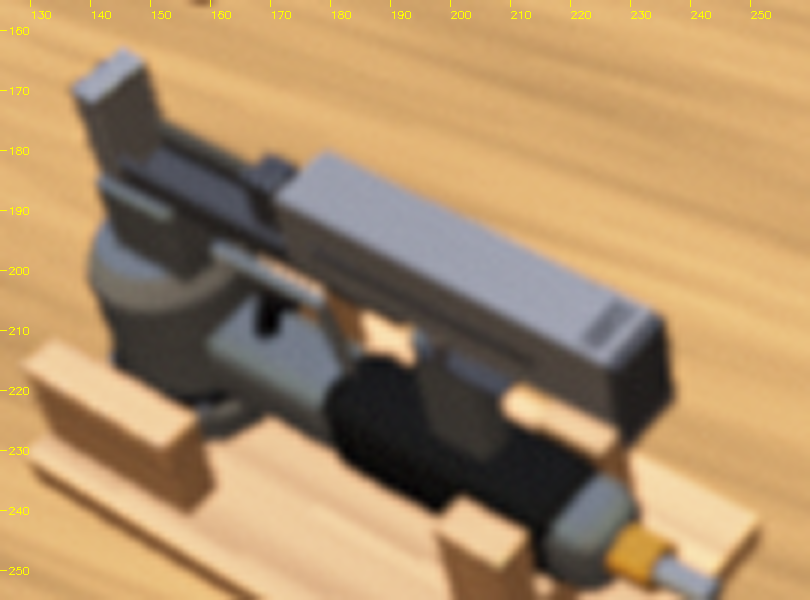

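View pics/tp_st.png

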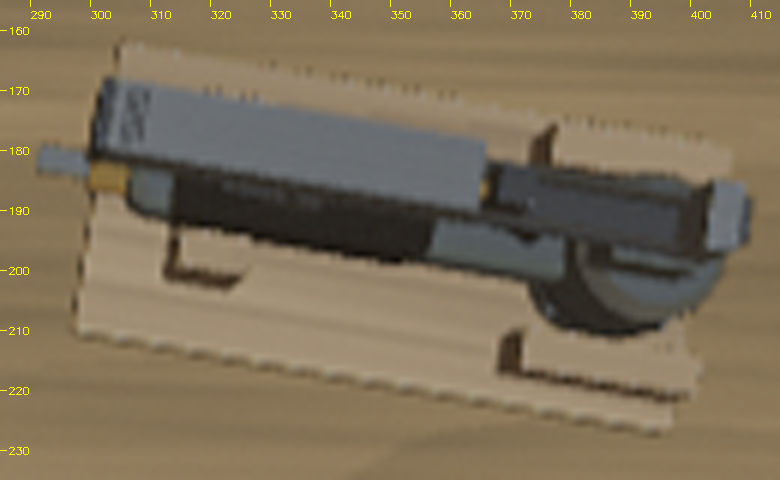

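View pics/sc_tr.png

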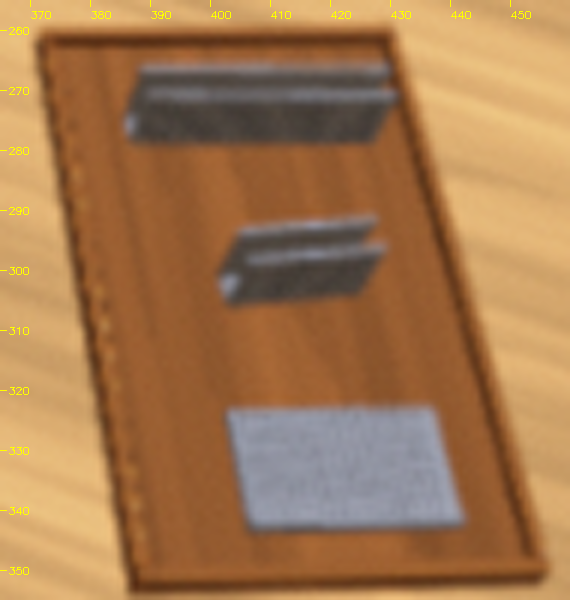

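View pics/tp_tr.png

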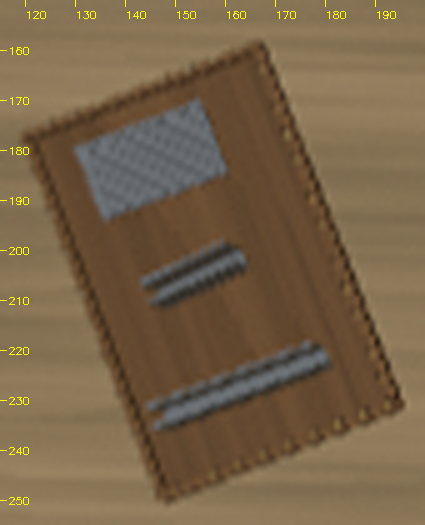

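```bash
cat > fit.py <<'E'
from h import *
import pickle
from scipy.optimize import least_squares
a,b=pickle.load(open('s0.pkl','rb'))
S=lambda l,x0,y0,k:np.array([(x0+x/k-.5,y0+y/k-.5) for x,y in l])
def fit(Pa,ua,Pb,ub,p0,name):
    Pa=np.array(Pa,float);Pb=np.array(Pb,float)
    T=lambda p,P:P@R.from_euler('z',p[2]).as_matrix().T+[p[0],p[1],0]
    f=lambda p,w=0:np.r_[(proj(a,T(p,Pa))-ua).ravel()*(w!=2),(proj(b,T(p,Pb))-ub).ravel()*(w!=1)]
    for w in (0,1,2):
        r=least_squares(lambda p:f(p,w),p0)
        print(name,w,'xy mm',np.round(r.x[:2]*1e3,1),'yaw',round(np.degrees(r.x[2]),2),'rms px',round(np.sqrt((r.fun**2).mean()),2))
        if w==0: R0=r; print(np.round(r.fun.reshape(-1,2),1).tolist())
    return R0.x
# tray
z=.014
# guesses from top corners
ut=S([(22,133),(265,42),(405,402),(165,500)],115,150,5)
us=S([(37,37),(393,30),(548,562),(132,578)],365,255,6)
print('top',[np.round(atz(b,p,z),3).tolist() for p in ut]);print('scene',[np.round(atz(a,p,z),3).tolist() for p in us])
st=S([(107,80),(487,140),(470,210),(95,155)],285,155,6)
ss=S([(328,150),(275,195),(605,365),(660,318)],125,155,6)
print('rail top',[np.round(atz(b,p,.1875),3).tolist() for p in st]);print('rail scene',[np.round(atz(a,p,.1875),3).tolist() for p in ss])
nt=S([(710,182),(742,185),(740,250),(706,247)],285,155,6)
ns=S([(72,92),(92,105),(147,65),(122,48)],125,155,6)
print('nose top',[np.round(atz(b,p,.190),3).tolist() for p in nt]);print('nose scene',[np.round(atz(a,p,.190),3).tolist() for p in ns])
E
python3 fit.py
```

```text
top [[0.595, 0.382, 0.014], [0.647, 0.257, 0.014], [0.459, 0.175, 0.014], [0.404, 0.297, 0.014]]
scene [[0.461, 0.177, 0.014], [0.405, 0.3, 0.014], [0.593, 0.382, 0.014], [0.648, 0.259, 0.014]]
rail top [[0.598, -0.088, 0.188], [0.58, -0.229, 0.188], [0.554, -0.223, 0.188], [0.57, -0.085, 0.188]]
rail scene [[0.552, -0.226, 0.188], [0.577, -0.23, 0.188], [0.597, -0.093, 0.188], [0.573, -0.087, 0.188]]
nose top [[0.566, -0.31, 0.19], [0.565, -0.322, 0.19], [0.541, -0.321, 0.19], [0.542, -0.309, 0.19]]
nose scene [[0.565, -0.323, 0.19], [0.568, -0.312, 0.19], [0.543, -0.307, 0.19], [0.539, -0.321, 0.19]]
```

```bash
cat >> fit.py <<'E'
# tray frame: x long(210). corners correspond
tc=lambda l:[(x*.105,y*.0675,.014) for x,y in l]
# top order: A(.595,.382) B(.647,.257) C(.459,.175) D(.404,.297); x axis from C->B
Ptop=tc([(1,1),(1,-1),(-1,-1),(-1,1)]); Psc=tc([(-1,-1),(-1,1),(1,1),(1,-1)])
tp=fit(Psc,us,Ptop,ut,[.525,.278,.4],'tray')
q=.102; y0=.145+q-.143; y1=.145+q; w=.0135; z=.1875
rp=lambda l:[(x*w,(y0,y1)[y],z) for x,y in l]
npn=lambda l:[(x*.013,(-.012,0)[y],.190) for x,y in l]
# top rail: rear +x side(107,80)->world x .598
Pb=rp([(1,1),(1,0),(-1,0),(-1,1)])+npn([(1,1),(1,0),(-1,0),(-1,1)])
Pa=rp([(-1,0),(1,0),(1,1),(-1,1)])+npn([(1,0),(1,1),(-1,1),(-1,0)])
sp=fit(Pa,np.r_[ss,ns],Pb,np.r_[st,nt],[.554,-.31,-.12],'stapler')
# stick
s_s=S([(140,68),(392,68),(144,95),(399,96),(130,141),(372,143)],365,255,6)
print('stick scene',[np.round(atz(a,p,.037),4).tolist() for p in s_s[:4]],[np.round(atz(a,p,.005),4).tolist() for p in s_s[4:]])
s_t=S([(147,408),(310,342),(155,428),(328,360)],115,150,5)
print('stick top',[np.round(atz(b,p,.037),4).tolist() for p in s_t])
for n,p in (('tray',tp),('stapler',sp)): print(n,p)
M=lambda p,P:np.array(P)@R.from_euler('z',p[2]).as_matrix().T+[p[0],p[1],0]
if __name__=='__main__':
    pts=[(x*.0064,y*.045,z) for x in (-1,1) for y in (-1,1) for z in (.005,.037)]
E
python3 fit.py | tail -20
```

```text
top [[0.595, 0.382, 0.014], [0.647, 0.257, 0.014], [0.459, 0.175, 0.014], [0.404, 0.297, 0.014]]
scene [[0.461, 0.177, 0.014], [0.405, 0.3, 0.014], [0.593, 0.382, 0.014], [0.648, 0.259, 0.014]]
rail top [[0.598, -0.088, 0.188], [0.58, -0.229, 0.188], [0.554, -0.223, 0.188], [0.57, -0.085, 0.188]]
rail scene [[0.552, -0.226, 0.188], [0.577, -0.23, 0.188], [0.597, -0.093, 0.188], [0.573, -0.087, 0.188]]
nose top [[0.566, -0.31, 0.19], [0.565, -0.322, 0.19], [0.541, -0.321, 0.19], [0.542, -0.309, 0.19]]
nose scene [[0.565, -0.323, 0.19], [0.568, -0.312, 0.19], [0.543, -0.307, 0.19], [0.539, -0.321, 0.19]]
tray 0 xy mm [526.2 278.7] yaw 23.63 rms px 0.76
[[-0.6, -1.7], [-0.6, -1.0], [0.1, 1.4], [-0.0, 0.7], [-0.2, -0.2], [-0.7, -0.8], [-0.0, 0.8], [-0.5, 0.5]]
tray 1 xy mm [525.9 279.3] yaw 23.54 rms px 0.64
tray 2 xy mm [526.5 277.8] yaw 23.71 rms px 0.34
stapler 0 xy mm [ 551.3 -321.2] yaw -8.73 rms px 3.43
[[3.3, 2.0], [2.9, 2.6], [5.4, 4.1], [5.0, 2.6], [-3.8, -2.4], [-3.2, -2.5], [-3.3, -2.9], [-3.1, -2.0], [-4.2, -2.1], [-3.7, -0.5], [-2.9, -0.2], [-4.4, -2.7], [6.1, 1.1], [6.1, 1.6], [4.6, 2.3], [4.8, 1.8]]
stapler 1 xy mm [ 547.8 -323.4] yaw -10.04 rms px 2.22
stapler 2 xy mm [ 553.6 -319.7] yaw -7.39 rms px 2.42
stick scene [[0.4761, 0.2149, 0.037], [0.4405, 0.299, 0.037], [0.4867, 0.2188, 0.037], [0.4514, 0.3033, 0.037]] [[0.4851, 0.2201, 0.005], [0.4512, 0.3026, 0.005]]
stick top [[0.4514, 0.3017, 0.037], [0.4877, 0.2203, 0.037], [0.4413, 0.2971, 0.037], [0.4788, 0.2106, 0.037]]
tray [0.52624161 0.27870815 0.41242393]
stapler [ 0.55127318 -0.32118852 -0.15230293]
```

```bash
cat > fit2.py <<'E'
from fit import *
def model(p,l):
    q=p[3]; out=[]
    for part,x,y in l:
        out.append((x*w,q+.002 if y==0 else q+.145,.1875) if part=='r' else (x*.013,(-.012,0)[y],.190))
    return np.array(out)@R.from_euler('z',p[2]).as_matrix().T+[p[0],p[1],0]
La=[('r',-1,0),('r',1,0),('r',1,1),('r',-1,1),('n',1,0),('n',1,1),('n',-1,1),('n',-1,0)]
Lb=[('r',1,1),('r',1,0),('r',-1,0),('r',-1,1),('n',1,1),('n',1,0),('n',-1,0),('n',-1,1)]
ua=np.r_[ss,ns];ub=np.r_[st,nt]
f=lambda p,w_:np.r_[(proj(a,model(p,La))-ua).ravel()*(w_!=2),(proj(b,model(p,Lb))-ub).ravel()*(w_!=1)]
for w_ in (0,1,2):
    r=least_squares(lambda p:f(p,w_),[.554,-.31,-.12,.09]); print('STAP',np.round(r.x*[1e3,1e3,57.3,1e3],2),np.sqrt((r.fun**2).mean()))
    if w_==0: print(np.round(r.fun.reshape(-1,2),1).tolist()); sp=r.x
def box(p,x0,x1,y0,y1,z0,z1,P=None):
    return M(p,[(x,y,z) for x in (x0,x1) for y in (y0,y1) for z in (z0,z1)])
def edges(s,p,bx,n=40):
    x0,x1,y0,y1,z0,z1=bx;L=[]
    t=np.linspace(0,1,n)[:,None]
    for A_,B_ in [((i,j,0),(i,j,1)) for i in (0,1) for j in (0,1)]+[((i,0,j),(i,1,j)) for i in (0,1) for j in (0,1)]+[((0,i,j),(1,i,j)) for i in (0,1) for j in (0,1)]:
        g=lambda q:np.array([(x0,x1)[q[0]],(y0,y1)[q[1]],(z0,z1)[q[2]]])
        L.append(g(A_)*(1-t)+g(B_)*t)
    return proj(s,M(p,np.vstack(L)))
# stick fit: from tray yaw
stp=[.4635,.2585,tp[2]]
# scene pts: far leg outer top edge ends, near leg top edge ends, bottom near
Ps=[(-.0064,-.045,.037),(-.0064,.045,.037),(.0064,-.045,.037),(.0064,.045,.037),(.0064,-.045,.005),(.0064,.045,.005)]
Pt=[(.0064,.045,.037),(.0064,-.045,.037),(-.0064,.045,.037),(-.0064,-.045,.037)]
kp=fit(Ps,s_s,Pt,s_t,stp,'stick')
if __name__=='__main__':
    crop(a,365,255,460,355,6,'c1.png',np.vstack([edges(a,kp,(-.0064,.0064,-.045,.045,.005,.037)),edges(a,tp,(-.105,.105,-.0675,.0675,0,.014))]))
    crop(b,115,150,200,255,5,'c2.png',np.vstack([edges(b,kp,(-.0064,.0064,-.045,.045,.005,.037)),edges(b,tp,(-.105,.105,-.0675,.0675,0,.014))]))
    q=sp[3]; f0=q-.02
    bx=[(-.0135,.0135,q+.002,q+.145,.1855,.1875),(-.013,.013,-.012,0,.15,.19),(-.012,.012,0,.128,.15,.163),(-.007,.007,f0,f0+.014,.15,.181)]
    crop(a,125,155,260,255,6,'c3.png',np.vstack([edges(a,sp,x) for x in bx]))
    crop(b,285,155,415,235,6,'c4.png',np.vstack([edges(b,sp,x) for x in bx]))
E
python3 fit2.py | tail -9
```

```text
stapler [ 0.55127318 -0.32118852 -0.15230293]
STAP [ 554.43 -309.51   -7.83   79.87] 0.6965457870211395
[[-0.6, 0.1], [-0.8, 0.7], [1.8, 1.1], [1.2, -0.4], [-0.3, 0.2], [0.4, 0.0], [0.2, -0.5], [0.3, 0.3], [0.1, -0.4], [0.7, 0.3], [1.7, 0.6], [0.1, -0.9], [0.7, -0.5], [0.7, -0.1], [-0.6, 0.7], [-0.4, 0.2]]
STAP [ 553.68 -310.07   -8.17   79.21] 0.44027913825286713
STAP [ 554.82 -309.36   -7.43   81.03] 0.39047659585189354
stick 0 xy mm [463.9 258.5] yaw 23.06 rms px 0.57
[[-0.1, -0.2], [-0.8, -0.3], [0.2, 0.4], [-0.5, 0.1], [-0.5, 0.8], [-0.2, 0.3], [-0.3, -0.3], [0.3, 0.1], [-0.1, 0.4], [-1.6, 1.2]]
stick 1 xy mm [463.2 259. ] yaw 22.5 rms px 0.25
stick 2 xy mm [464.8 257.4] yaw 23.96 rms px 0.37
```

View pics/c1.png

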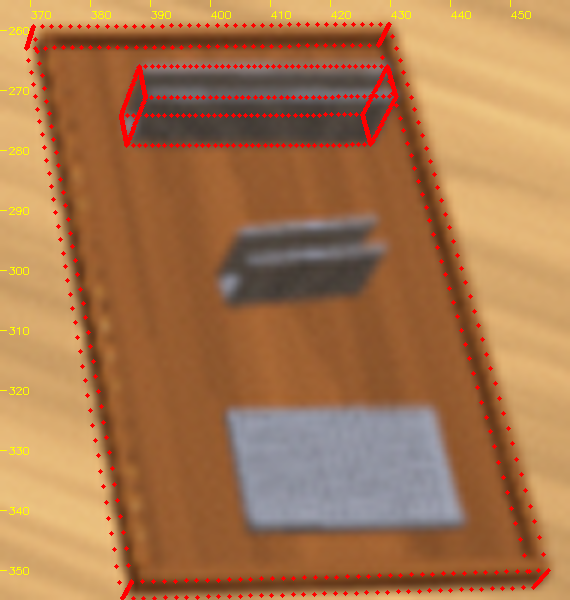

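View pics/c2.png

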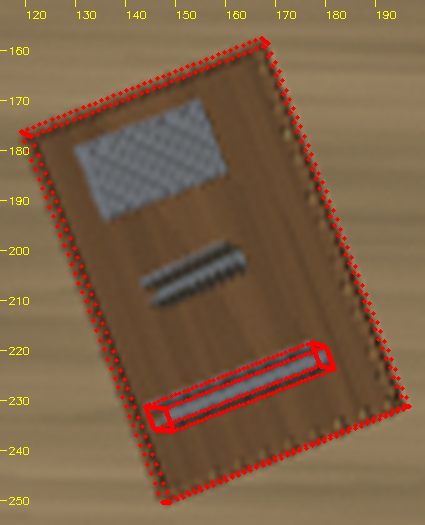

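View pics/c3.png

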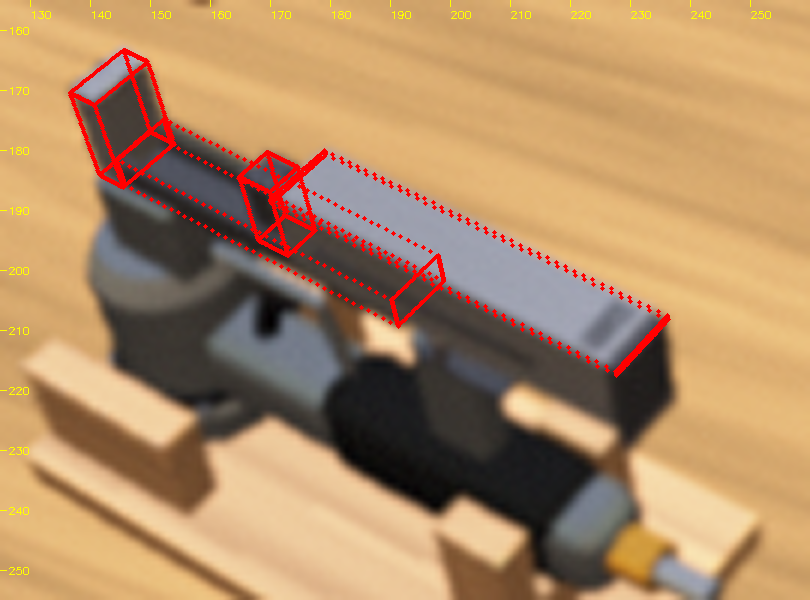

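View pics/c4.png

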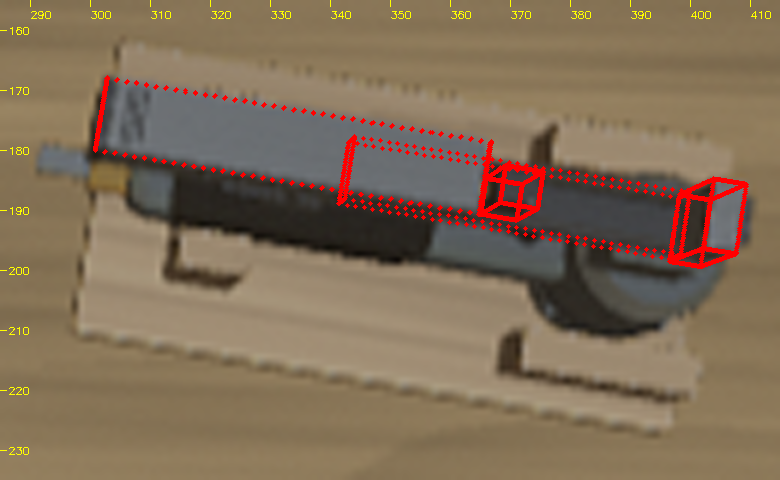

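Full stick candidates are the scene bars at (408,272) long grey, (414,298) short grey, and the blue and green bars at (438,230), (388,217) and (322,272). The long grey bar in the tray is the one meant: the model box overlays it at 90 mm length, and it is bright steel. The enlarged crop confirms this. The fit also puts the rail at q ≈ 0.080, so it is not fully back. Next I'll plan the approach.

```bash
cat > mv.py <<'E'
from h import *
def cur():
    o=get_obs(); return o['tool_pos'],R.from_euler('xyz',o['orientation'],degrees=True),o
def Rt(psi,tilt=0):
    """jaw axis at world yaw psi; tilt about jaw axis"""
    c,s=np.cos(np.radians(psi)),np.sin(np.radians(psi))
    M=np.array([[0,c,s],[0,s,-c],[-1,0,0]])
    return R.from_rotvec(np.radians(tilt)*np.array([c,s,0]))*R.from_matrix(M)
def rel(p,r):
    p0,r0,o=cur()
    return np.round(r0.inv().apply(np.array(p)-p0)*1e3,1),np.round(np.degrees((r0.inv()*r).as_rotvec()),2)
def show():
    p0,r0,o=cur(); print('t',round(o['clock'],2),'p',np.round(p0*1e3,1),'F',np.round(o['force'],1),'M',np.round(o['moment'],2),'open',round(o['opening']*1e3,1)); m=r0.as_matrix(); print('x',np.round(m[:,0],3),'jaw yaw',round(np.degrees(np.arctan2(m[1,1],m[0,1])),2),'q',np.round(o['joint_pos'],1))
E
python3 - <<'E'
from mv import *
show()
for psi in (23.3,203.3,-7.8,172.2):
    print(psi,rel([.45,-.3,.30],Rt(psi)),rel([.464,.2585,.12],Rt(psi)))
E
```

```text
t 0.2 p [ 283.  -612.5  225.9] F [-0.1  0.5  0.5] M [0.   0.02 0.  ] open 87.6
x [-0.001  0.001 -1.   ] jaw yaw 114.79 q [-48.7  20.6   0.7  -0.  -70.1 -16.5]
23.3 (array([-73.9, 213.7, 282.7]), array([ 9.149e+01, -5.000e-02, -4.000e-02])) (array([106.7, 714.7, 529.6]), array([ 9.149e+01, -5.000e-02, -4.000e-02]))
203.3 (array([-73.9, 213.7, 282.7]), array([-8.851e+01,  4.000e-02, -5.000e-02])) (array([106.7, 714.7, 529.6]), array([-8.851e+01,  4.000e-02, -5.000e-02]))
-7.8 (array([-73.9, 213.7, 282.7]), array([ 1.2259e+02, -7.0000e-02, -3.0000e-02])) (array([106.7, 714.7, 529.6]), array([ 1.2259e+02, -7.0000e-02, -3.0000e-02]))
172.2 (array([-73.9, 213.7, 282.7]), array([-5.741e+01,  2.000e-02, -6.000e-02])) (array([106.7, 714.7, 529.6]), array([-5.741e+01,  2.000e-02, -6.000e-02]))
```

Request:
carry_out:
  series:
    - [[-10, 21, 28, -8, 0, 0], [-20, 43, 57, -17, 0, 0], [-30, 64, 85, -26, 0, 0], [-40, 86, 113, -35, 0, 0], [-50, 107, 141, -44, 0, 0], [-58, 128, 170, -53, 0, 0], [-64, 150, 198, -62, 0, 0], [-70, 171, 226, -71, 0, 0], [-74, 192, 254, -80, 0, 0], [-74, 214, 283, -88.5, 0, 0]]
  hand: 0.2

```text
clock: 1.45
tool_pos: [0.4507, -0.2988, 0.3009]
orientation: [-124.1, 90.0, -10.5]
force: [0.1, -0.8, -0.8]
opening: 0.0347
```

```bash
python3 - <<'E'
from mv import *
show()
print(rel([.49,-.02,.28],Rt(203.3)),rel([.464,.2585,.12],Rt(203.3)))
E
```

```text
t 1.45 p [ 450.7 -298.8  300.9] F [ 0.1 -0.8 -0.8] M [-0.03  0.05 -0.04] open 34.7
x [ 0.001 -0.    -1.   ] jaw yaw -156.42 q [-12.8   5.5  -9.4  -0.  -75.1  36.3]
(array([  20.9, -147.5,  239.8]), array([ 0.28, -0.02,  0.03])) (array([ 180.9, -235. ,  505.5]), array([ 0.28, -0.02,  0.03]))
```

Request:
carry_out:
  series:
    - [[5, -40, 60, 0, 0, 0], [10, -85, 120, 0, 0, 0], [15, -120, 180, 0, 0, 0], [20, -148, 240, 0, 0, 0], [30, -167, 295, 0, 0, 0], [60, -185, 350, 0, 0, 0], [90, -202, 405, 0, 0, 0], [130, -222, 460, 0.2, 0, 0], [165, -235, 500, 0.3, 0, 0], [180, -235, 505, 0.3, 0, 0]]

```text
clock: 2.7
tool_pos: [0.4659, 0.2592, 0.1195]
orientation: [-66.5, 90.0, 46.6]
force: [0.3, -0.8, -0.8]
opening: 0.0351
```

```bash
python3 - <<'E'
from mv import *
show()
print(rel([.464,.2585,.022],Rt(203.3)))
a=snapshot('scene');b=snapshot('top')
crop(a,340,190,470,290,6,'a1.png');crop(b,115,160,235,255,6,'a2.png')
E
```

```text
t 2.7 p [465.9 259.2 119.5] F [ 0.3 -0.8 -0.8] M [-0.    0.09 -0.03] open 35.1
x [ 0.  0. -1.] jaw yaw -156.92 q [ 50.2  12.9 -25.5   0.  -51.6 -27.1]
(array([97.5,  2.1,  0.1]), array([-0.22,  0.01,  0.03]))
```

View pics/a1.png

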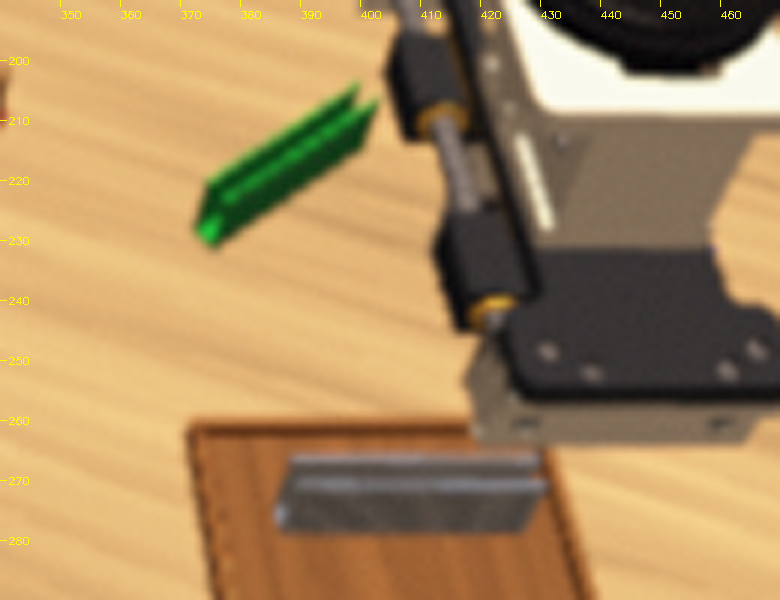

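View pics/a2.png

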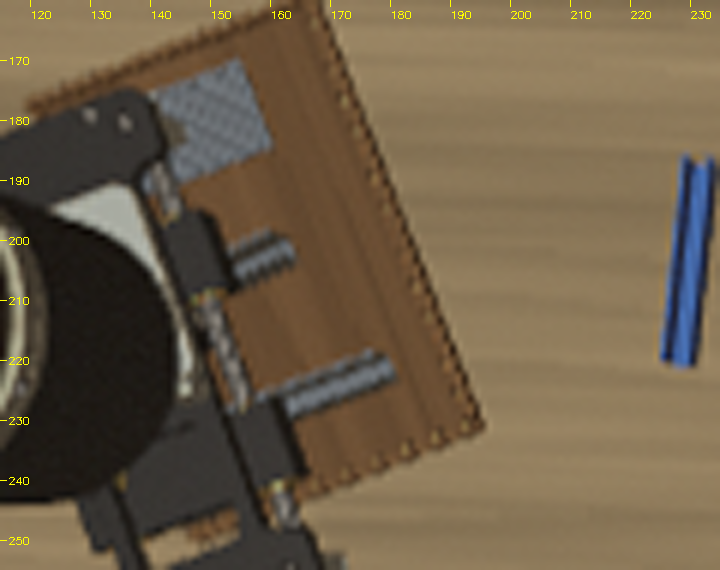

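```bash
python3 - <<'E'
from mv import *
a=snapshot('scene');b=snapshot('top')
for z in (.12,.18,.3): print(z,proj(a,[.466,.259,z]),proj(b,[.466,.259,z]))
cv2.imwrite('pics/a3.png',a['color'][:,:,::-1])
E
```

```text
0.12 [[419.56602576 245.71794794]] [[151.02476282 224.19546303]]
0.18 [[428.0949403  226.41022293]] [[142.69162312 222.75729688]]
0.3 [[448.32670976 179.79393907]] [[122.03505221 219.19363778]]
```

View pics/a3.png

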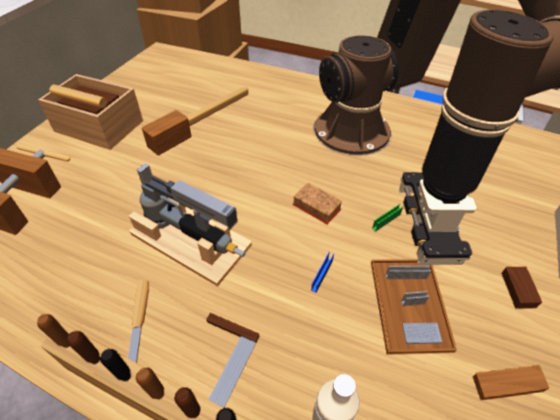

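```bash
python3 - <<'E'
from mv import *
a=snapshot('scene');b=snapshot('top')
j=np.array([.9186,.395,0]);k=np.array([-.395,.9186,0]);c=np.array([.466,.259,0.12])
P=[]
for s in (-1,1):
  for d in (.0175,.0385):
    for w in (-.01,.01):
      for z in np.linspace(0,.03,10): P.append(c+s*d*j+w*k+[0,0,z])
for d in np.linspace(-.0965,.0965,40):
  for w in (-.039,.039): P.append(c+d*j+w*k+[0,0,.066])
crop(a,370,160,500,290,5,'a4.png',proj(a,P))
crop(b,60,140,220,260,5,'a5.png',proj(b,P))
E
```

```text
(no output)
```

View pics/a4.png

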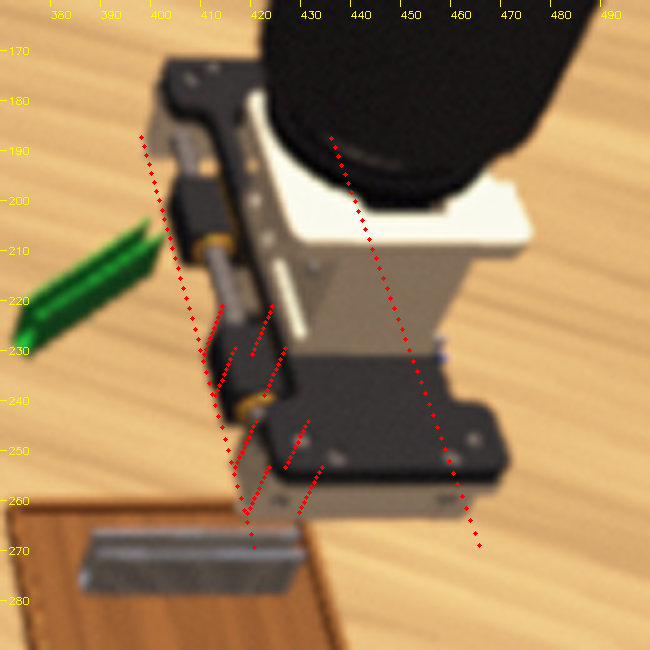

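View pics/a5.png

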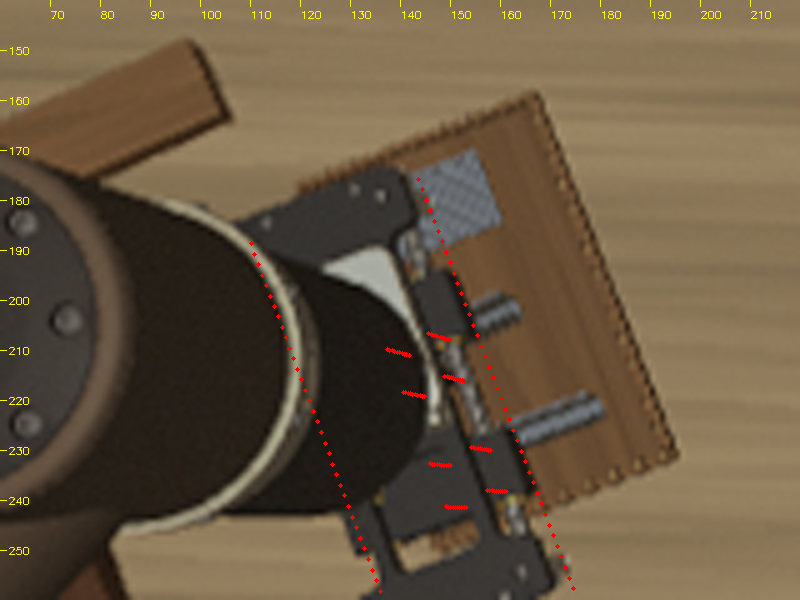

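Request:
carry_out:
  series:
    - [[15, 2, 0, 0, 0, 0], [35, 2, 0, -0.2, 0, 0], [55, 2, 0, -0.2, 0, 0], [72, 2, 0, -0.2, 0, 0], [85, 2, 0, -0.2, 0, 0], [93, 2, 0, -0.2, 0, 0], [97.5, 2, 0, -0.2, 0, 0], [97.5, 2, 0, -0.2, 0, 0]]

```text
clock: 4.0
tool_pos: [0.4645, 0.2562, 0.023]
orientation: [128.7, 90.0, -118.1]
force: [0.1, 0.8, -0.0]
opening: 0.035
```

Request:
carry_out:
  series:
    - [[0, 0, 0, 0, 0, 0], [0, 0, 0, 0, 0, 0], [0, 0, 0, 0, 0, 0], [0, 0, 0, 0, 0, 0], [0, 0, 0, 0, 0, 0], [0, 0, 0, 0, 0, 0]]
  hand: 1

```text
clock: 4.75
tool_pos: [0.4647, 0.2564, 0.0233]
orientation: [-70.8, 90.0, 42.4]
force: [-2.0, -0.2, 5.3]
opening: 0.0128
```

```bash
python3 - <<'E'
from mv import *
show()
E
```

```text
t 4.75 p [464.7 256.4  23.3] F [-2.  -0.2  5.3] M [0.09 0.53 0.03] open 12.8
x [ 0.  0. -1.] jaw yaw -156.79 q [ 50.1  20.  -31.5   0.  -38.5 -26.9]
```

Request:
carry_out:
  series:
    - [[-3, 0, 0, 0, 0, 0], [-10, 0, 0, 0, 0, 0], [-25, 0, 0, 0, 0, 0], [-45, 0, 0, 0, 0, 0], [-70, 0, 0, 0, 0, 0], [-100, 0, 0, 0, 0, 0], [-130, 0, 0, 0, 0, 0], [-160, 0, 0, 0, 0, 0], [-190, 0, 0, 0, 0, 0], [-210, 0, 0, 0, 0, 0]]

```text
clock: 6.0
tool_pos: [0.4647, 0.2562, 0.2358]
orientation: [-67.2, 89.9, 46.0]
force: [1.0, -0.0, -1.5]
opening: 0.0129
```

```bash
python3 - <<'E'
from mv import *
show()
print(rel([.54,0.0,.32],Rt(172.2)),rel([.566,-.25,.30],Rt(172.2)))
a=snapshot('scene')
p,r,o=cur()
cv2.imwrite('pics/b1.png',a['color'][:,:,::-1])
print(proj(a,p))
E
```

```text
t 6.0 p [464.7 256.2 235.8] F [ 1.  -0.  -1.5] M [ 0.04  0.04 -0.04] open 12.9
x [ 0.002  0.002 -1.   ] jaw yaw -156.8 q [ 50.1   6.5 -16.8   0.  -66.6 -26.9]
(array([ -84.5,   31.5, -265.1]), array([31.  ,  0.09,  0.12])) (array([ -65. ,  106.1, -505.2]), array([31.  ,  0.09,  0.12]))
[[436.08993283 204.76494482]]
```

View pics/b1.png

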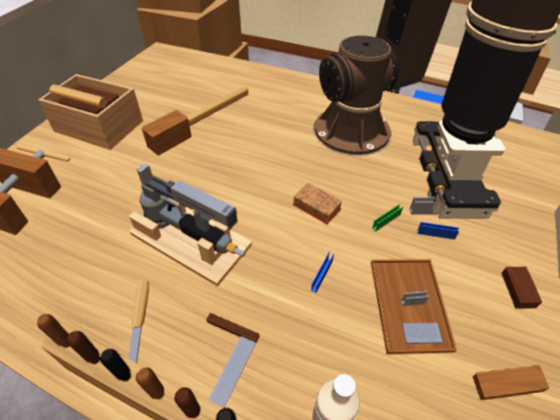

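The picture shows the stick in the jaws, with one end visible at (415,205). The half stick and the brad strip have not moved. Next I'll travel to above the bay.

Request:
carry_out:
  series:
    - [[-20, 7, -35, 2, 0, 0], [-45, 16, -85, 6, 0, 0], [-65, 22, -145, 10, 0, 0], [-80, 26, -205, 15, 0, 0], [-85, 32, -265, 19, 0, 0], [-85, 50, -325, 23, 0, 0], [-80, 70, -385, 27, 0, 0], [-75, 88, -445, 30, 0, 0], [-68, 100, -485, 31, 0, 0], [-65, 106, -505, 31, 0, 0]]

```text
clock: 7.3
tool_pos: [0.5652, -0.2519, 0.2976]
orientation: [84.5, 89.9, 166.5]
force: [0.2, 0.8, -1.0]
opening: 0.0125
```

Request:
carry_out:
  series:
    - [[0, 0, 0, 0, 0, 0], [0, 0, 0, 0, 0, 0]]

```text
clock: 7.55
tool_pos: [0.5659, -0.249, 0.2985]
orientation: [-61.0, 90.0, 21.2]
force: [0.9, -0.3, -0.7]
opening: 0.0123
```

```bash
python3 - <<'E'
from mv import *
show()
a=snapshot('scene');b=snapshot('top')
p,r,o=cur()
import pickle; pickle.dump((a,b,p),open('s1.pkl','wb'))
P=[]
m=r.as_matrix(); ys=-m[:,2]*np.sign(-m[1,2]); xs=np.array([ys[1],-ys[0],0])
t=np.linspace(-1,1,40)
for off in (.002,):
  for sx in (-.0064,.0064):
    for dz in (-.018,.014):
      P+= [p+xs*sx+ys*(off+.045*k)+[0,0,dz] for k in t]
      
crop(a,100,60,230,160,6,'d1.png',proj(a,P))
crop(b,320,100,450,200,6,'d2.png',proj(b,P))
print(proj(a,p),proj(b,p))
E
```

```text
t 7.55 p [ 565.9 -249.   298.5] F [ 0.9 -0.3 -0.7] M [ 0.05  0.08 -0.02] open 12.3
x [ 0.  0. -1.] jaw yaw 172.23 q [ -5.7  13.1  -0.3  -0.  -76.5  -2.1]
[[152.95341051 137.1776845 ]] [[389.54050609 175.28336168]]
```

View pics/d1.png

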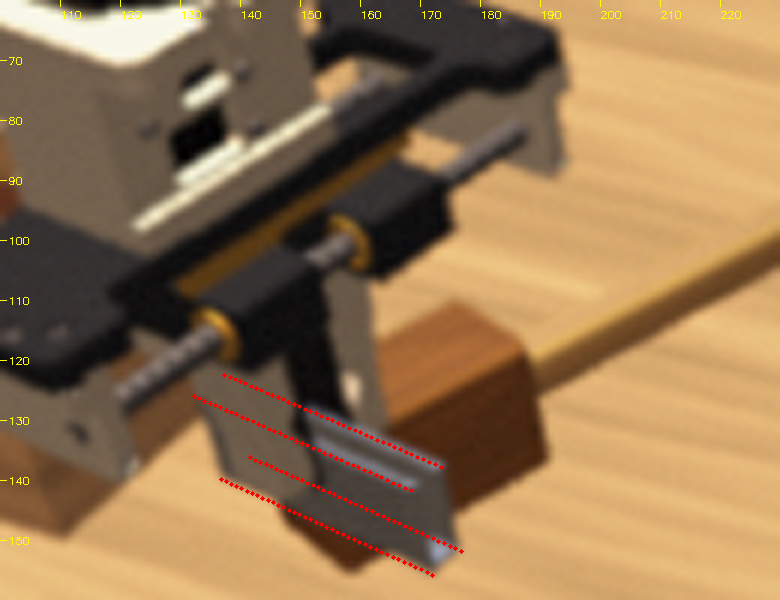

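View pics/d2.png

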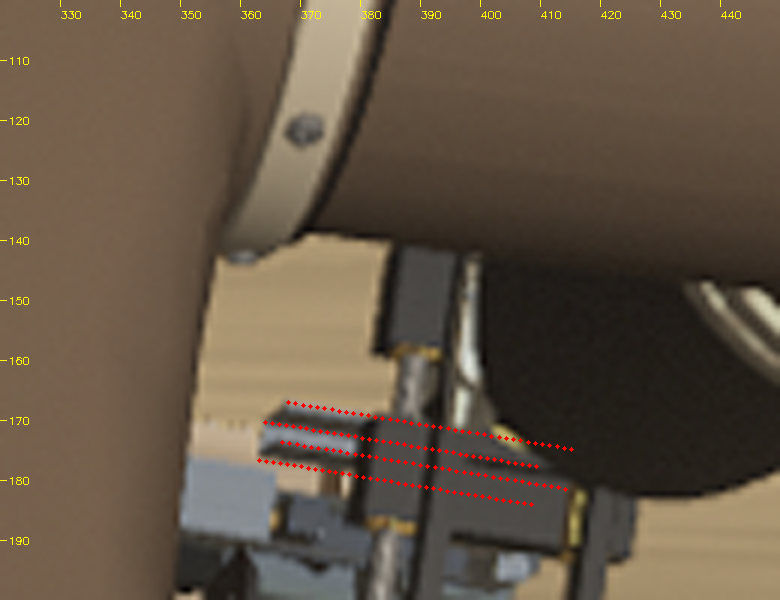

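```bash
cat > plan.py <<'E'
from mv import *
N=np.array([.5544,-.3095,.150]); YAW=-7.8; TAIL=47.; BOT=18.3
def tcp(yt,zt,th,dx=0,tail=TAIL,bot=BOT):
    t=np.radians(th); d=np.array([np.cos(t),-np.sin(t)]);u=np.array([np.sin(t),np.cos(t)])
    y,z=np.array([yt,zt])-tail*d+bot*u
    return N+R.from_euler('z',YAW,degrees=True).apply(np.array([dx,y,z])/1e3),Rt(180+YAW,th)
def go(*L):
    for l in L: print(l,*[x.tolist() for x in rel(*tcp(*l))])
def where():
    p,r,o=cur(); L=R.from_euler('z',-YAW,degrees=True).apply(p-N)*1e3
    m=r.as_matrix(); th=np.degrees(np.arcsin(np.clip(-(R.from_euler('z',-YAW,degrees=True).apply(m[:,0]))[1],-1,1)))
    t=np.radians(th); d=np.array([np.cos(t),-np.sin(t)]);u=np.array([np.sin(t),np.cos(t)])
    e=L[1:]+TAIL*d-BOT*u; f=e-90*d
    print('TCP local',np.round(L,1),'th',round(th,2),'tail',np.round(e,1),'front',np.round(f,1)); show()
E
python3 - <<'E'
from plan import *
where()
go((52,70,22),(52,22,22))
E
```

```text
TCP local [  3.4  61.9 148.7] th -0.01 tail [108.9 130.4] front [ 18.9 130.4]
t 7.65 p [ 566.1 -248.6  298.7] F [-1.   0.2 -1.1] M [ 0.06  0.09 -0.02] open 12.3
x [ 0.001  0.    -1.   ] jaw yaw 172.28 q [ -5.6  13.1  -0.3  -0.  -76.5  -2.1]
(52, 70, 22) [44.1, 3.5, -46.6] [0.07, 22.01, 0.06]
(52, 22, 22) [92.1, 3.5, -46.6] [0.07, 22.01, 0.06]
```

Request:
carry_out:
  series:
    - [[6, 1, -6, 0, 3, 0], [12, 2, -12, 0, 6, 0], [18, 3, -20, 0, 9, 0], [25, 3.5, -28, 0, 12, 0], [32, 3.5, -36, 0, 15, 0], [38, 3.5, -42, 0, 18, 0], [42, 3.5, -45, 0, 20, 0], [44, 3.5, -46.5, 0, 22, 0], [44, 3.5, -46.5, 0, 22, 0]]

```text
clock: 8.78
tool_pos: [0.5563, -0.2941, 0.254]
orientation: [179.9, 68.0, -97.7]
force: [-0.2, -0.0, -0.6]
opening: 0.0128
```

```bash
cat > look.py <<'E'
import sys
from plan import *
def ov(n,boxa=(100,90,240,205),boxb=(315,130,425,215),draw=True):
    a=snapshot('scene');b=snapshot('top'); p,r,o=cur(); m=r.as_matrix()
    d=m[:,2];x=m[:,1];u=-m[:,0]
    t=np.linspace(0,1,30);P=[]
    for sx in (-.0064,.0064):
        for h in (-BOT,32-BOT):
            P+=[p+x*sx+d*(TAIL-90*k)/1e3+u*h/1e3 for k in t]
        for e in (TAIL,TAIL-90):
            P+=[p+x*sx+d*e/1e3+u*(-BOT+32*k)/1e3 for k in t[::2]]
    crop(a,*boxa,5,n+'a.png',proj(a,P) if draw else None);crop(b,*boxb,6,n+'b.png',proj(b,P) if draw else None)
E
python3 - <<'E'
from look import *
where()
go((52,22,22))
ov('e')
E
```

```text
TCP local [ -0.2  15.5 104. ] th 22.0 tail [52.3 69.5] front [-31.2 103.2]
t 8.78 p [ 556.3 -294.1  254. ] F [-0.2 -0.  -0.6] M [ 1.4  -0.17  0.03] open 12.8
x [-0.05  -0.371 -0.927] jaw yaw 172.32 q [  2.1  13.  -19.3  24.3 -63.9 -21.8]
(52, 22, 22) [44.1, -0.2, 17.5] [0.12, 0.0, 0.03]
```

View pics/ea.png

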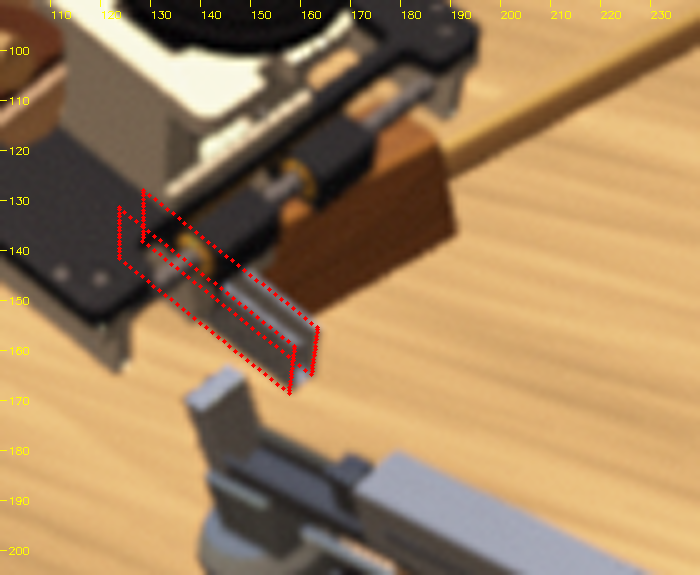

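View pics/eb.png

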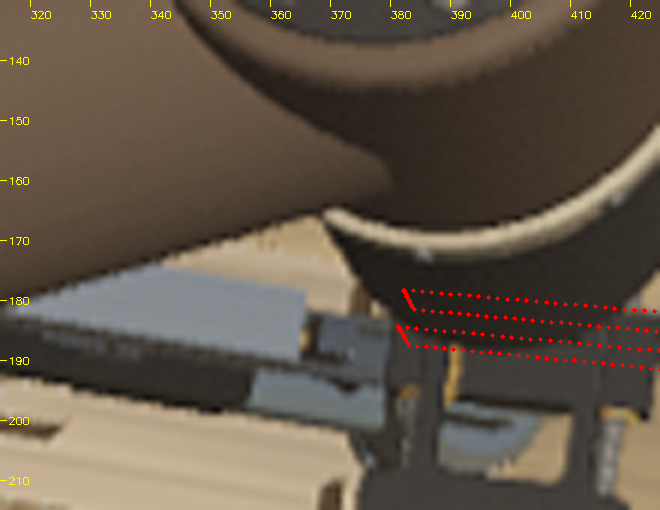

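Request:
carry_out:
  series:
    - [[8, 0, 3, 0, 0, 0], [18, 0, 7, 0, 0, 0], [28, 0, 11, 0, 0, 0], [36, 0, 14, 0, 0, 0], [41, 0, 16, 0, 0, 0], [44, 0, 17.5, 0, 0, 0], [44, 0, 17.5, 0, 0, 0]]

```text
clock: 9.75
tool_pos: [0.5562, -0.2956, 0.2066]
orientation: [180.0, 68.0, -97.8]
force: [-1.2, 0.2, -1.0]
opening: 0.0127
```

```bash
python3 - <<'E'
from look import *
where()
go((60,22,22),(88,20,22))
ov('f',(110,120,240,220),(315,130,425,215))
E
```

```text
TCP local [-0.1 14.  56.6] th 22.0 tail [50.8 22.1] front [-32.7  55.8]
t 9.75 p [ 556.2 -295.6  206.6] F [-1.2  0.2 -1. ] M [ 1.38 -0.12  0.03] open 12.7
x [-0.051 -0.371 -0.927] jaw yaw 172.2 q [  1.7  15.  -23.5  25.8 -58.2 -24.6]
(60, 22, 22) [-3.4, -0.1, 8.6] [0.0, -0.0, -0.01]
(88, 20, 22) [-12.0, -0.1, 35.3] [0.0, -0.0, -0.01]
```

View pics/fa.png

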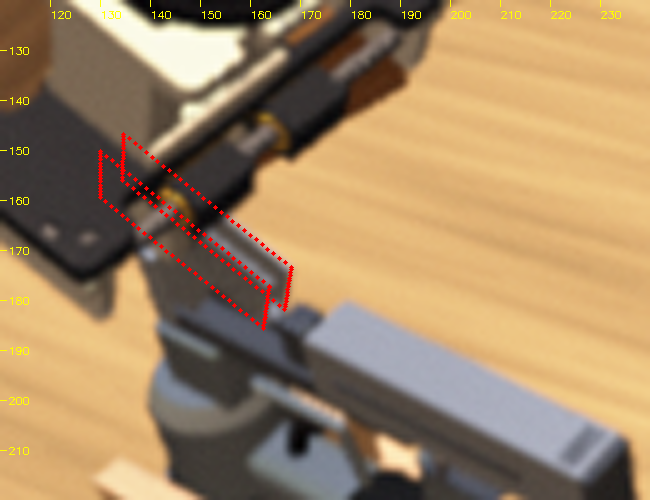

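Request:
carry_out:
  series:
    - [[-1.4, 0, 3.6, 0, 0, 0], [-2.8, 0, 7.2, 0, 0, 0], [-4.2, 0, 10.8, 0, 0, 0], [-5.5, 0, 14.4, 0, 0, 0], [-6.9, 0, 18, 0, 0, 0], [-8.3, 0, 21.6, 0, 0, 0]]

```text
clock: 10.6
tool_pos: [0.5595, -0.2724, 0.2065]
orientation: [-180.0, 68.0, -97.8]
force: [0.3, -2.3, 1.7]
opening: 0.0122
```

```bash
python3 - <<'E'
from look import *
where()
go((88,20,22))
ov('g',(110,120,240,220),(315,130,425,215))
E
```

```text
TCP local [ 0.  37.4 56.5] th 22.01 tail [74.1 21.9] front [-9.3 55.7]
t 10.6 p [ 559.5 -272.4  206.5] F [ 0.3 -2.3  1.7] M [ 0.36 -0.05  0.01] open 12.2
x [-0.051 -0.371 -0.927] jaw yaw 172.21 q [  4.1  14.8 -23.6  25.3 -59.  -26.5]
(88, 20, 22) [-3.4, 0.0, 13.6] [-0.0, -0.01, 0.02]
```

View pics/ga.png

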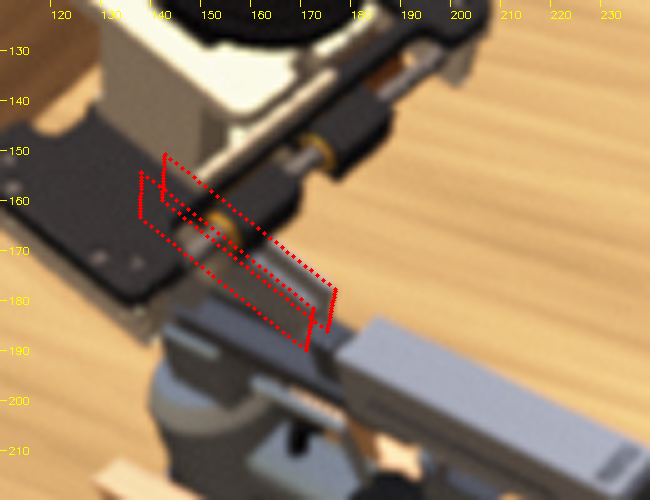

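Request:
carry_out:
  series:
    - [[-0.9, 0, 3.5, 0, 0, 0], [-1.7, 0, 7, 0, 0, 0], [-2.6, 0, 10.5, 0, 0, 0], [-3.4, 0, 13.6, 0, 0, 0], [-3.4, 0, 13.6, 0, 0, 0]]

```text
clock: 11.32
tool_pos: [0.5614, -0.2588, 0.2048]
orientation: [-179.9, 68.0, -97.7]
force: [-0.4, -4.2, 4.8]
opening: 0.0128
```

```bash
python3 - <<'E'
from look import *
where()
go((88,20,22),(90,16,18))
ov('i',(110,120,240,220),(315,130,425,215))
E
```

```text
TCP local [ 0.1 51.2 54.8] th 22.02 tail [87.9 20.2] front [ 4.4 54. ]
t 11.32 p [ 561.4 -258.8  204.8] F [-0.4 -4.2  4.8] M [-0.88  0.17 -0.02] open 12.8
x [-0.05  -0.372 -0.927] jaw yaw 172.21 q [  5.5  14.7 -23.8  25.1 -59.3 -27.8]
(88, 20, 22) [0.2, 0.1, 0.2] [0.0, -0.02, 0.03]
(90, 16, 18) [6.5, 0.1, 2.4] [0.0, -4.02, 0.03]
```

View pics/ia.png

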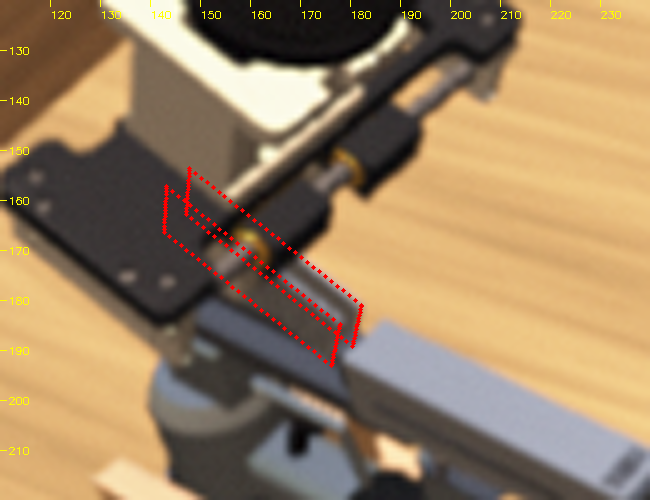

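View pics/ib.png

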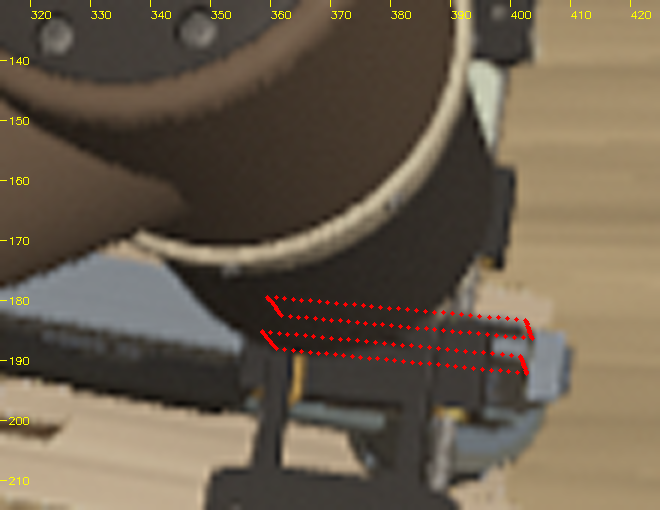

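```bash
python3 - <<'E'
from plan import *
go((89,17.5,20),(89.6,15,18),(90.6,12.5,15.5),(91.5,10,13),(92.3,8,10.5),(92.9,6,8),(93.3,4.5,6),(93.3,3,4),(93.2,2,2),(93,1.5,0))
E
```

```text
(89, 17.5, 20) [3.7, 0.1, 1.5] [-0.0, -2.02, 0.03]
(89.6, 15, 18) [7.5, 0.1, 2.4] [-0.0, -4.02, 0.03]
(90.6, 12.5, 15.5) [11.6, 0.1, 3.7] [-0.0, -6.52, 0.03]
(91.5, 10, 13) [15.7, 0.1, 5.0] [-0.0, -9.02, 0.03]
(92.3, 8, 10.5) [19.4, 0.1, 6.0] [-0.0, -11.52, 0.03]
(92.9, 6, 8) [23.2, 0.1, 7.0] [0.0, -14.02, 0.03]
(93.3, 4.5, 6) [26.2, 0.1, 7.8] [0.0, -16.02, 0.03]
(93.3, 3, 4) [29.3, 0.1, 8.2] [0.0, -18.02, 0.03]
(93.2, 2, 2) [32.1, 0.1, 8.4] [0.0, -20.02, 0.03]
(93, 1.5, 0) [34.3, 0.1, 8.4] [0.0, -22.02, 0.03]
```

Request:
carry_out:
  series:
    - [[3.7, 0, 1.5, 0, -2, 0], [7.5, 0, 2.4, 0, -4, 0], [11.6, 0, 3.7, 0, -6.5, 0], [15.7, 0, 5, 0, -9, 0], [15.7, 0, 5, 0, -9, 0]]

```text
clock: 12.05
tool_pos: [0.561, -0.2605, 0.1876]
orientation: [-180.0, 77.1, -97.8]
force: [-0.1, -4.3, 1.2]
opening: 0.0125
```

```bash
python3 - <<'E'
from look import *
where()
go((92.3,8,10.5),(92.9,6,8),(93.3,4.5,6),(93.3,3,4),(93.2,2,2),(93,1.5,0))
ov('j',(110,120,240,220),(315,130,425,215))
E
```

```text
TCP local [-0.1 49.4 37.6] th 12.94 tail [91.1  9.3] front [ 3.4 29.4]
t 12.05 p [ 561.  -260.5  187.6] F [-0.1 -4.3  1.2] M [-0.94 -0.    0.01] open 12.5
x [-0.03  -0.222 -0.975] jaw yaw 172.13 q [  0.9  15.4 -19.2  15.1 -58.2 -17. ]
(92.3, 8, 10.5) [3.0, -0.1, 0.7] [-0.07, -2.44, -0.0]
(92.9, 6, 8) [6.9, -0.1, 1.0] [-0.07, -4.94, -0.0]
(93.3, 4.5, 6) [10.0, -0.1, 1.3] [-0.07, -6.94, -0.0]
(93.3, 3, 4) [13.2, -0.1, 1.2] [-0.07, -8.94, 0.0]
(93.2, 2, 2) [15.9, -0.1, 1.0] [-0.07, -10.94, 0.0]
(93, 1.5, 0) [18.2, -0.1, 0.6] [-0.07, -12.94, 0.0]
```

View pics/ja.png

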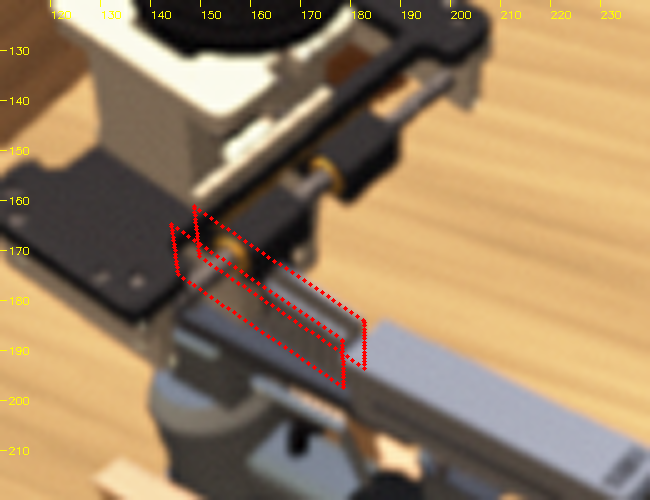

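View pics/jb.png

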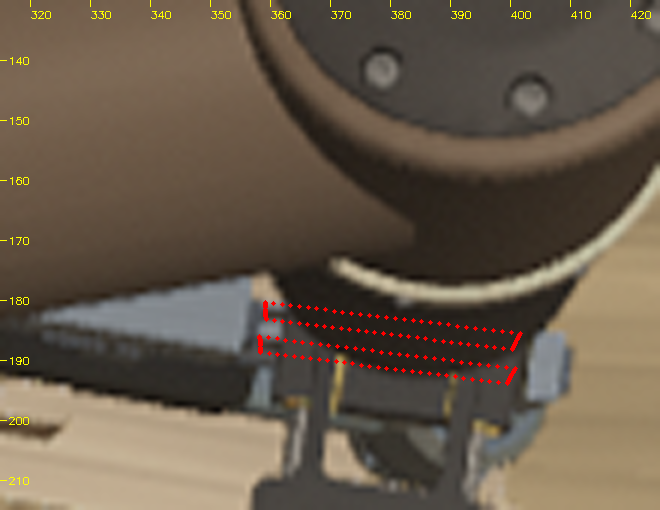

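Request:
carry_out:
  series:
    - [[3, 0, 0.7, 0, -2.4, 0], [7, 0, 1, 0, -5, 0], [10, 0, 1.3, 0, -7, 0], [13, 0, 1.2, 0, -9, 0], [13, 0, 1.2, 0, -9, 0]]

```text
clock: 12.78
tool_pos: [0.5609, -0.2622, 0.1748]
orientation: [-179.9, 86.0, -97.7]
force: [-0.8, -4.6, 3.2]
opening: 0.0122
```

```bash
python3 - <<'E'
from look import *
where()
go((93.2,2,2),(93,1.5,0),(93,0,0))
E
```

```text
TCP local [ 0.  47.7 24.8] th 3.98 tail [93.3  3.3] front [3.6 9.5]
t 12.78 p [ 560.9 -262.2  174.8] F [-0.8 -4.6  3.2] M [-1.25  0.25  0.03] open 12.2
x [-0.009 -0.069 -0.998] jaw yaw 172.16 q [ -4.5  16.8 -13.7   4.6 -59.7  -5.7]
(93.2, 2, 2) [2.9, 0.0, -0.7] [-0.04, -1.98, 0.01]
(93, 1.5, 0) [5.1, 0.0, -1.4] [-0.04, -3.98, 0.01]
(93, 0, 0) [6.6, 0.0, -1.3] [-0.04, -3.98, 0.01]
```

Request:
carry_out:
  series:
    - [[2.9, 0, -0.7, 0, -2, 0], [4.2, 0, -1.1, 0, -3.2, 0], [5, 0, -1.4, 0, -4, 0], [5, 0, -1.4, 0, -4, 0]]

```text
clock: 13.28
tool_pos: [0.5605, -0.2638, 0.17]
orientation: [114.3, 90.0, -163.5]
force: [-0.6, -4.3, 2.4]
opening: 0.0126
```

```bash
python3 - <<'E'
from look import *
where()
ov('k',(110,120,240,220),(315,130,425,215),False)
E
```

```text
TCP local [-0.1 46.1 20. ] th 0.0 tail [93.1  1.7] front [3.1 1.7]
t 13.28 p [ 560.5 -263.8  170. ] F [-0.6 -4.3  2.4] M [-1.55  0.24 -0.01] open 12.6
x [-0. -0. -1.] jaw yaw 172.18 q [ -7.2  17.7 -11.1   0.  -61.1  -0.7]
```

View pics/ka.png

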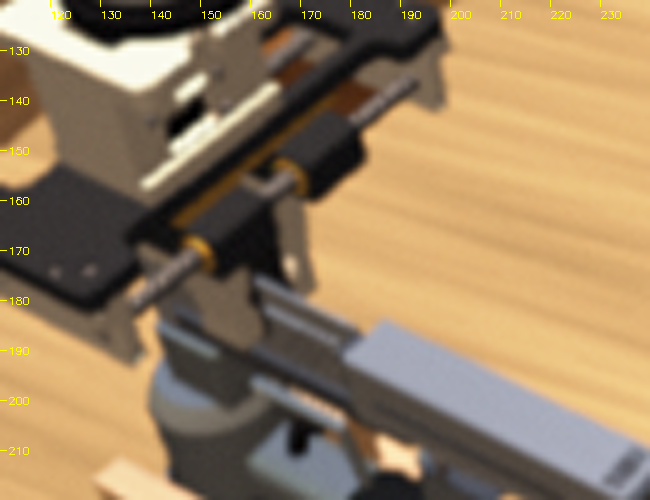

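View pics/kb.png

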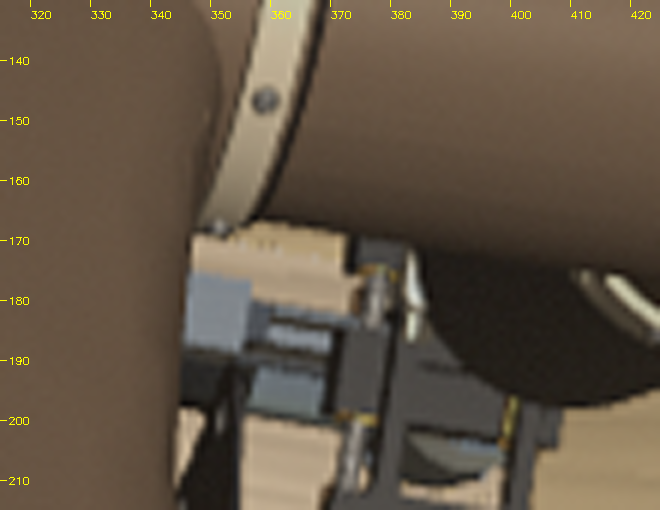

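Request:
carry_out:
  series:
    - [[0.5, 0, 0, 0, 0, 0], [1, 0, 0, 0, 0, 0], [1.5, 0, 0, 0, 0, 0], [1.5, 0, 0, 0, 0, 0]]

```text
clock: 13.88
tool_pos: [0.5605, -0.2635, 0.1686]
orientation: [88.8, 90.0, 171.0]
force: [-1.2, -4.3, 1.8]
opening: 0.0121
```

```bash
python3 - <<'E'
from look import *
where()
E
```

```text
TCP local [-0.2 46.4 18.6] th -0.0 tail [93.4  0.3] front [3.4 0.3]
t 13.88 p [ 560.5 -263.5  168.6] F [-1.2 -4.3  1.8] M [-1.54  0.3  -0.  ] open 12.1
x [-0.  0. -1.] jaw yaw 172.2 q [ -7.1  17.8 -11.3  -0.  -61.   -0.7]
```

Request:
carry_out:
  series:
    - [[0.4, 0, 0, 0, 0, 0], [0.8, 0, 0, 0, 0, 0], [0.8, 0, -1, 0, 0, 0], [0.8, 0, -2, 0, 0, 0], [0.8, 0, -2, 0, 0, 0]]

```text
clock: 14.5
tool_pos: [0.5605, -0.2653, 0.1684]
orientation: [-69.3, 90.0, 12.9]
force: [-2.1, -1.2, 5.9]
opening: 0.0121
```

```bash
python3 - <<'E'
from look import *
where()
E
```

```text
TCP local [ 0.  44.6 18.4] th -0.01 tail [91.6  0.1] front [1.6 0.1]
t 14.5 p [ 560.5 -265.3  168.4] F [-2.1 -1.2  5.9] M [-0.55  0.62  0.08] open 12.1
x [ 0.001  0.    -1.   ] jaw yaw 172.21 q [ -7.3  17.8 -11.2  -0.  -60.9  -0.5]
```

Request:
carry_out:
  series:
    - [[0, 0, 0, 0, 0, 0], [0, 0, 0, 0, 0, 0], [0, 0, 0, 0, 0, 0], [0, 0, 0, 0, 0, 0]]
  hand: 0.3

```text
clock: 15.0
tool_pos: [0.5602, -0.2654, 0.1676]
orientation: [60.3, 90.0, 142.5]
force: [-0.4, -0.3, -0.7]
opening: 0.0305
```

Request:
carry_out:
  series:
    - [[-5, 0, 0, 0, 0, 0], [-15, 0, 0, 0, 0, 0], [-30, 0, 0, 0, 0, 0], [-50, 0, 0, 0, 0, 0], [-75, 0, 0, 0, 0, 0], [-100, 0, 0, 0, 0, 0], [-110, 0, 40, 0, 0, 0], [-110, 0, 85, 0, 0, 0], [-110, 0, 130, 0, 0, 0], [-110, 0, 175, 0, 0, 0]]

```text
clock: 16.25
tool_pos: [0.5842, -0.0909, 0.2794]
orientation: [-78.3, 89.9, 3.9]
force: [0.3, 0.4, -0.5]
opening: 0.0308
```

```bash
python3 - <<'E'
from look import *
where()
ov('m',(110,120,240,230),(285,145,415,225),False)
E
```

```text
TCP local [-1.000e-01  2.206e+02  1.294e+02] th -0.02 tail [267.6 111.1] front [177.6 111. ]
t 16.25 p [584.2 -90.9 279.4] F [ 0.3  0.4 -0.5] M [ 0.06  0.   -0.01] open 30.8
x [ 0.002  0.    -1.   ] jaw yaw 172.19 q [ 10.1  10.9  -5.6   0.  -73.3 -17.9]
```

View pics/ma.png

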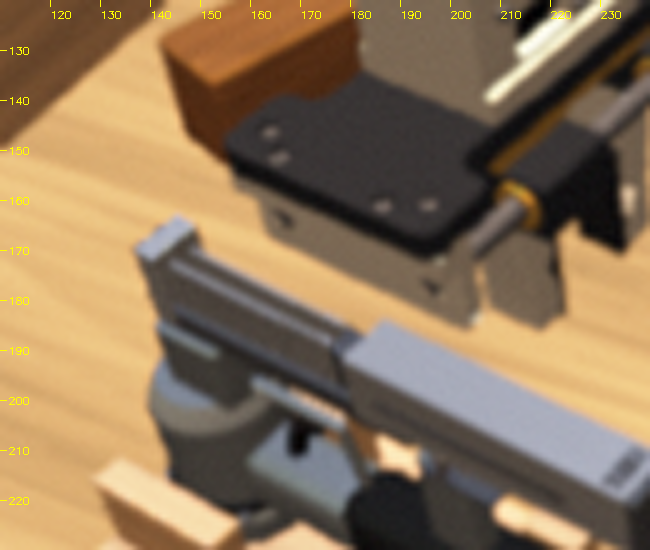

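View pics/mb.png

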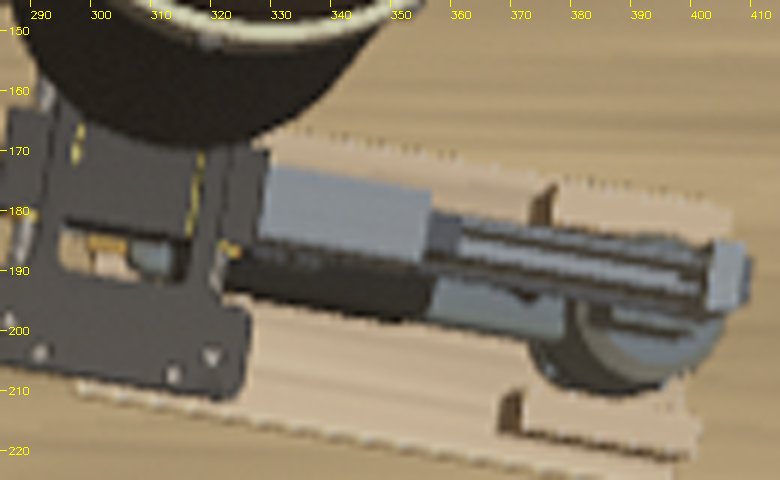

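The stick is seated level: its front is on the nose plate at scene (178,248 in crop), the follower is behind it, and the rail is back. Next I'll push the rail shut.

Request:
carry_out:
  series:
    - [[0, 0, 20, 0, 0, 0], [0, 0, 45, 0, 0, 0], [0, 0, 60, 0, 0, 0], [20, 0, 64, 0, 0, 0], [50, 0, 64, 0, 0, 0], [80, 0, 64, 0, 0, 0], [105, 0, 64, 0, 0, 0], [116, 0, 64, 0, 0, 0], [120, 0, 64, 0, 0, 0], [120, 0, 64, 0, 0, 0]]
  hand: 1

```text
clock: 17.6
tool_pos: [0.5932, -0.0288, 0.1585]
orientation: [-80.6, 90.0, 1.6]
force: [0.2, 1.3, 0.4]
opening: 0.0007
```

```bash
python3 - <<'E'
from look import *
where()
ov('n',(110,120,240,230),(265,145,395,225),False)
E
```

```text
TCP local [  0.3 283.3   8.5] th -0.01 tail [330.3  -9.8] front [240.3  -9.8]
t 17.6 p [593.2 -28.8 158.5] F [0.2 1.3 0.4] M [-0.06  0.07  0.04] open 0.7
x [ 0.001  0.    -1.   ] jaw yaw 172.2 q [ 16.1  16.  -15.3   0.  -58.7 -23.9]
```

View pics/nb.png

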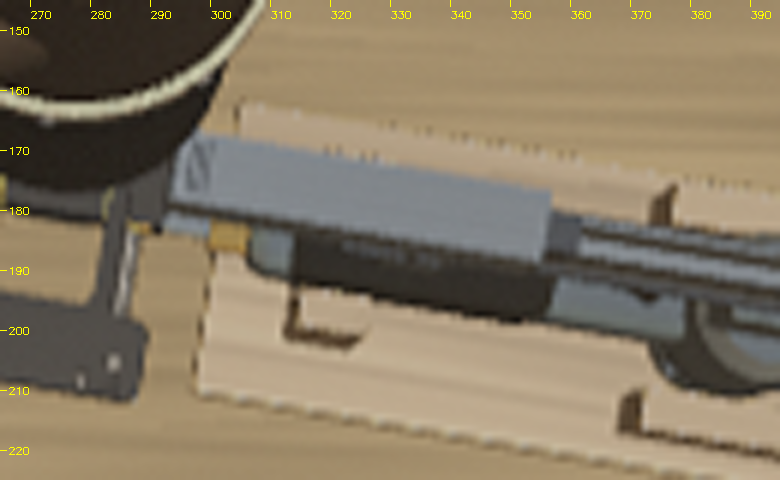

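Request:
carry_out:
  series:
    - [[0, 0, -8, 0, 0, 0], [0, 0, -15, 0, 0, 0], [0, 0, -20, 0, 0, 0], [0, 0, -23, 0, 0, 0], [0, 0, -26, 0, 0, 0], [0, 0, -29, 0, 0, 0], [0, 0, -32, 0, 0, 0], [0, 0, -36, 0, 0, 0], [0, 0, -40, 0, 0, 0], [0, 0, -44, 0, 0, 0]]

```text
clock: 18.95
tool_pos: [0.5869, -0.0711, 0.1579]
orientation: [-8.7, 89.9, 73.6]
force: [-1.6, 6.8, 1.9]
opening: 0.0003
```

```bash
python3 - <<'E'
from look import *
where()
ov('o',(110,120,260,240),(285,145,415,225),False)
E
```

```text
TCP local [-1.000e-01  2.406e+02  7.900e+00] th -0.11 tail [287.7 -10.3] front [197.7 -10.5]
t 18.95 p [586.9 -71.1 157.9] F [-1.6  6.8  1.9] M [ 2.64  0.55 -0.14] open 0.3
x [ 0.001  0.002 -1.   ] jaw yaw 172.22 q [ 12.   15.8 -15.6  -0.1 -58.6 -19.7]
```

View pics/oa.png

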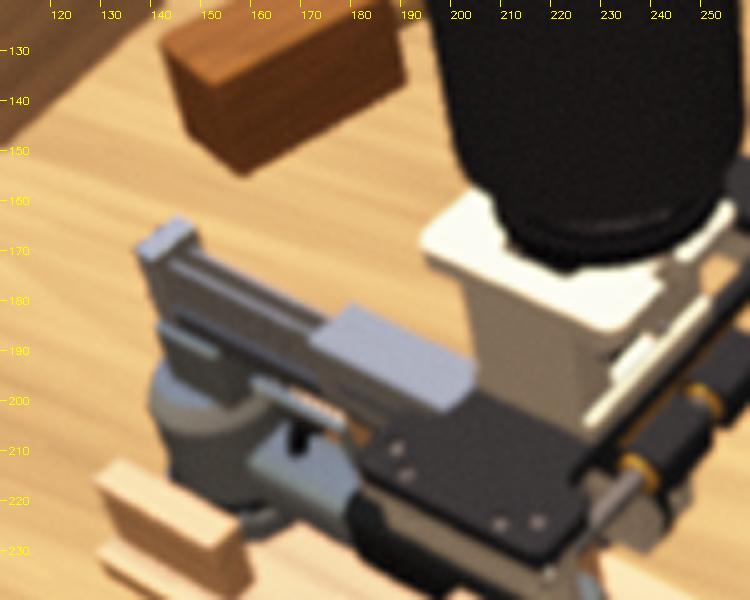

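Request:
carry_out:
  series:
    - [[0, 0, -5, 0, 0, 0], [0, 0, -10, 0, 0, 0], [0, 0, -15, 0, 0, 0], [0, 0, -20, 0, 0, 0], [0, 0, -25, 0, 0, 0], [0, 0, -30, 0, 0, 0], [0, 0, -35, 0, 0, 0], [0, 0, -40, 0, 0, 0], [0, 0, -45, 0, 0, 0], [0, 0, -50, 0, 0, 0]]

```text
clock: 20.3
tool_pos: [0.58, -0.1204, 0.1578]
orientation: [0.8, 89.9, 83.0]
force: [-1.9, 9.7, 2.4]
opening: 0.0007
```

```bash
python3 - <<'E'
from look import *
where()
ov('p',(110,120,260,240),(285,145,415,225),False)
E
```

```text
TCP local [ -0.3 190.8   7.8] th -0.12 tail [237.8 -10.4] front [147.8 -10.5]
t 20.3 p [ 580.  -120.4  157.8] F [-1.9  9.7  2.4] M [ 3.24  0.76 -0.15] open 0.7
x [ 0.     0.002 -1.   ] jaw yaw 172.22 q [  7.1  15.9 -15.4  -0.1 -58.6 -14.8]
```

View pics/pa.png

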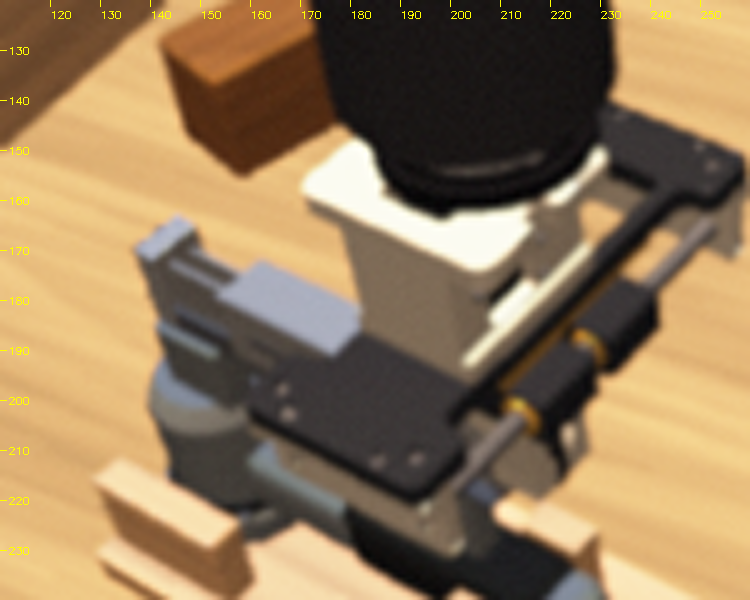

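Request:
carry_out:
  series:
    - [[0, 0, -3, 0, 0, 0], [0, 0, -6, 0, 0, 0], [0, 0, -9, 0, 0, 0], [0, 0, -12, 0, 0, 0], [0, 0, -14, 0, 0, 0], [0, 0, -16, 0, 0, 0]]

```text
clock: 21.15
tool_pos: [0.5778, -0.1358, 0.1579]
orientation: [-0.0, 89.9, 82.2]
force: [-1.7, 11.5, 4.2]
opening: 0.0005
```

Request:
carry_out:
  series:
    - [[0, 0, -1, 0, 0, 0], [0, 0, -2, 0, 0, 0], [0, 0, -3, 0, 0, 0]]

```text
clock: 21.52
tool_pos: [0.5774, -0.1387, 0.1578]
orientation: [1.1, 89.8, 83.3]
force: [-0.6, 11.3, 4.4]
opening: 0.0005
```

Request:
carry_out:
  series:
    - [[0, 0, -1, 0, 0, 0], [0, 0, -2, 0, 0, 0]]

```text
clock: 21.78
tool_pos: [0.5771, -0.1407, 0.1579]
orientation: [1.9, 89.9, 84.1]
force: [-1.8, 9.6, 3.1]
opening: 0.0004
```

Request:
carry_out:
  series:
    - [[0, 0, -1, 0, 0, 0], [0, 0, -2, 0, 0, 0]]

```text
clock: 22.02
tool_pos: [0.5768, -0.1428, 0.1579]
orientation: [2.6, 89.9, 84.8]
force: [-1.0, 10.5, 3.5]
opening: 0.0006
```

Request:
carry_out:
  series:
    - [[0, 0, -1, 0, 0, 0]]

```text
clock: 22.15
tool_pos: [0.5767, -0.1438, 0.1578]
orientation: [3.8, 89.9, 86.0]
force: [-2.3, 10.4, 3.9]
opening: 0.0004
```

Request:
carry_out:
  series:
    - [[0, 0, -1, 0, 0, 0]]

```text
clock: 22.28
tool_pos: [0.5765, -0.1448, 0.1578]
orientation: [5.0, 89.9, 87.2]
force: [-2.0, 11.1, 3.4]
opening: 0.0006
```

Request:
carry_out:
  series:
    - [[0, 0, -1, 0, 0, 0]]

```text
clock: 22.4
tool_pos: [0.5764, -0.1458, 0.1579]
orientation: [2.0, 89.9, 84.2]
force: [-1.6, 11.4, 3.7]
opening: 0.0
```

Request:
carry_out:
  series:
    - [[0, 0, -1, 0, 0, 0]]

```text
clock: 22.52
tool_pos: [0.5763, -0.1468, 0.1579]
orientation: [3.1, 89.9, 85.3]
force: [-2.3, 10.1, 2.9]
opening: 0.0003
```

Request:
carry_out:
  series:
    - [[0, 0, -1, 0, 0, 0]]

```text
clock: 22.65
tool_pos: [0.5762, -0.1479, 0.1579]
orientation: [2.9, 89.9, 85.1]
force: [-1.1, 9.7, 3.7]
opening: 0.0007
```

Request:
carry_out:
  series:
    - [[0, 0, -1, 0, 0, 0]]

```text
clock: 22.78
tool_pos: [0.5761, -0.1482, 0.1579]
orientation: [-0.6, 89.8, 81.6]
force: [-2.4, 15.7, 5.5]
opening: 0.0004
```

Request:
carry_out:
  series:
    - [[0, 0, -1, 0, 0, 0]]

```text
clock: 22.9
tool_pos: [0.5761, -0.1484, 0.1579]
orientation: [-4.2, 89.7, 78.0]
force: [-3.1, 21.2, 6.8]
opening: -0.0
```

Request:
carry_out:
  series:
    - [[0, 0, -1, 0, 0, 0]]

```text
clock: 23.02
tool_pos: [0.5761, -0.1486, 0.1579]
orientation: [-4.4, 89.7, 77.8]
force: [-2.0, 24.8, 7.5]
opening: 0.0006
```

Request:
carry_out:
  series:
    - [[0, 0, 2, 0, 0, 0], [0, 0, 4, 0, 0, 0]]

```text
clock: 23.28
tool_pos: [0.5762, -0.1473, 0.1579]
orientation: [14.6, 89.9, 96.9]
force: [-1.7, 5.0, 3.3]
opening: 0.0003
```

Request:
carry_out:
  series:
    - [[0, 0, 2, 0, 0, 0], [0, 0, 5, 0, 0, 0]]

```text
clock: 23.52
tool_pos: [0.5771, -0.1438, 0.1578]
orientation: [-163.7, 90.0, -81.5]
force: [-0.6, -0.5, 0.2]
opening: 0.0003
```

```bash
python3 - <<'E'
from look import *
where()
ov('q',(110,120,260,240),(285,145,415,225),False)
E
```

```text
TCP local [ -0.  167.3   7.8] th 0.02 tail [214.3 -10.5] front [124.3 -10.5]
t 23.52 p [ 577.1 -143.8  157.8] F [-0.6 -0.5  0.2] M [ 0.04  0.09 -0.02] open 0.3
x [ 0. -0. -1.] jaw yaw 172.2 q [  4.8  16.1 -15.2   0.  -58.7 -12.6]
```

View pics/qa.png

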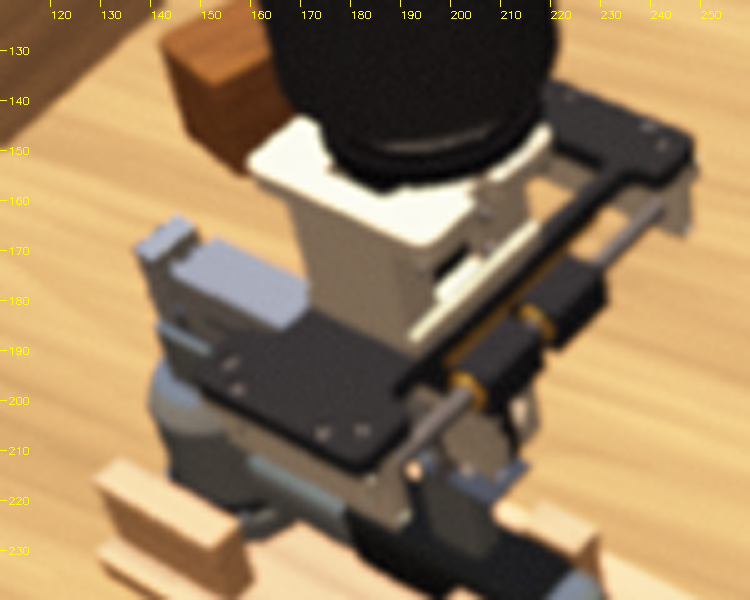

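The force fell to zero on backing off, so the rail is not springing open. Next I'll retreat and inspect.

Request:
carry_out:
  series:
    - [[0, 0, 10, 0, 0, 0], [0, 0, 30, 0, 0, 0], [0, 0, 60, 0, 0, 0], [-30, 0, 95, 0, 0, 0], [-75, 0, 130, 0, 0, 0], [-120, 0, 170, 0, 0, 0], [-150, 0, 220, 0, 0, 0], [-150, 0, 270, 0, 0, 0], [-150, 0, 310, 0, 0, 0], [-150, 0, 320, 0, 0, 0]]

```text
clock: 24.88
tool_pos: [0.62, 0.1768, 0.3072]
orientation: [102.2, 90.0, -175.4]
force: [-0.8, -0.9, -0.9]
opening: 0.0003
```

```bash
python3 - <<'E'
from look import *
where()
ov('r',(110,140,240,240),(285,145,415,225),False)
b=snapshot('scene');cv2.imwrite('pics/rs.png',b['color'][:,:,::-1])
E
```

```text
TCP local [ -1.  490.7 157.2] th 0.01 tail [537.7 138.9] front [447.7 138.9]
t 24.88 p [620.  176.8 307.2] F [-0.8 -0.9 -0.9] M [-0.06  0.09 -0.07] open 0.3
x [-0.001 -0.    -1.   ] jaw yaw 172.37 q [ 33.2  15.6   4.   -0.  -78.5 -40.8]
```

View pics/ra.png

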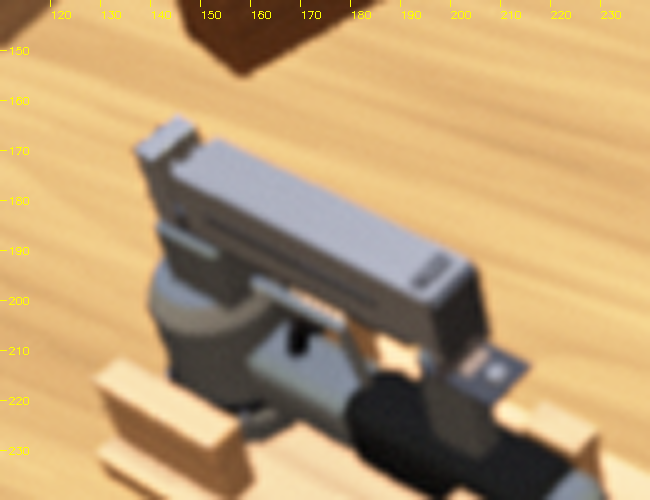

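View pics/rb.png

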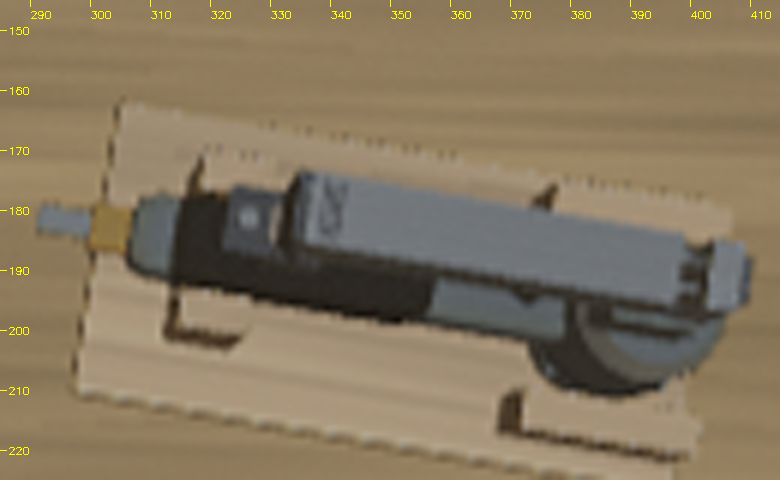

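View pics/rs.png

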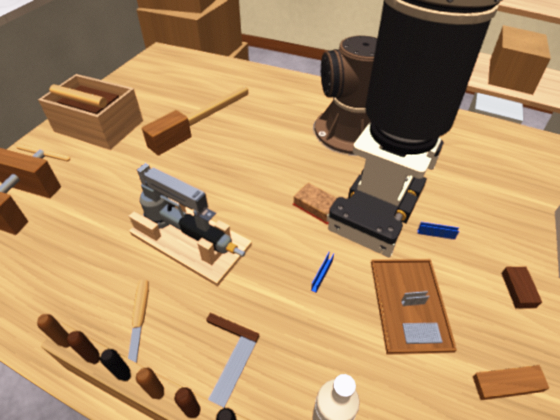

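Request:
carry_out:
  series:
    - [[0, 0, 0, 0, 0, 0], [0, 0, 0, 0, 0, 0], [0, 0, 0, 0, 0, 0], [0, 0, 0, 0, 0, 0], [0, 0, 0, 0, 0, 0], [0, 0, 0, 0, 0, 0]]

```text
clock: 25.78
tool_pos: [0.6204, 0.1733, 0.3078]
orientation: [99.2, 90.0, -178.6]
force: [0.7, 0.1, -0.0]
opening: 0.0006
```

```bash
python3 - <<'E'
from look import *
r0=cv2.imread('pics/rb.png'); ov('s',(110,140,240,240),(285,145,415,225),False); s0=cv2.imread('pics/sb.png')
print('max change top crop',np.abs(r0.astype(int)-s0).max(), np.abs(r0.astype(int)-s0).mean())
ra=cv2.imread('pics/ra.png');sa=cv2.imread('pics/sa.png');print(np.abs(ra.astype(int)-sa).mean())
b=snapshot('top')
f=lambda x,y:(285+x/6-.5,155-10+y/6-.5)
L=lambda p,z:np.round(R.from_euler('z',-YAW,degrees=True).apply(atz(b,p,z)-N)*1e3,1)
print('rail front',L(f(683,233),.1875),L(f(673,303),.1875),'rear',L(f(312,170),.1875),L(f(302,248),.1875),'nose inner',L(f(712,243),.19),L(f(707,308),.19))
E
```

```text
max change top crop 5 0.5737793803418804
0.9647076923076923
rail front [13.8 10.7 37.5] [-12.4  10.6  37.5] rear [ 14.3 148.7  37.5] [-14.8 147.8  37.5] nose inner [11.4  0.5 40. ] [-12.6  -1.2  40. ]
```

```bash
python3 -c "
from plant import close_job
print(close_job())"
```

```text
the job is handed in; nothing more can be done
None
```

The full stick is loaded in the magazine, points up, with its front against the nose plate. The rail is shut and I judge it latched. I handed the job in about 26 s into the 56 s allowed.

**Loading:** I gripped the full steel stick in the tray and tilted it 22° with the tail down. The tail pushed the follower and rail to the rear stop (about 4 N), and I levelled the front in behind the nose plate. The wrist force while loading was about 6 N at most.

**Closing:** I pushed the rail in 1 mm steps at the end. It reached a firm stop at about 25 N (I added two more 1 mm steps after the force first rose, up from about 10 N).

**Last checks:**
- **Latch:** The force fell to zero as I backed off, and the rail did not follow.
- **Rail position:** It reads about 8 mm, inside the 0–12 mm slot. Two pictures 0.9 s apart showed no change.
- **Surroundings:** In the last picture the half stick, the brad strip and the other bench items in view look unmoved. The arm hid the green look-alike and part of the cork block.
- **Unclear:** The pawl's click did not stand out. I saw only about a 1–2 N rise and drop before the stop, close to the noise. The latch is therefore judged from the rail staying shut.
- **Not seen directly:** With the rail shut, the cover hides the stick and the follower.

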